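Copy a cushion-rail mitre to the jig fence with a sliding bevel

ROBOT

A 6-joint arm with a two-finger parallel gripper is mounted at the origin on the work surface. World frame = base frame: x ahead of the robot, y to its left, z up, the work surface at z = 0. Lengths are in mm, angles in rad, forces in N, time in s.
With the tool pointing down it reaches from about 300 to 775 mm from the base axis. Payload 14.6 kg.
Tool frame: the origin (TCP) lies on the centre line of the jaws, within the pads' length; the fingertips stand 22 mm ahead of it and the grasp point (between the pads) lies 3 mm ahead of it (manip.tcp_to_tips is the distance from the TCP to the fingertips, in mm); z points along the fingers, y is the direction in which the jaws open and shut (so a half turn about z gives the same grasp; the last joint's range is limited). The gripper opens to 94 mm and grips with 3 to 60 N. Pads are 16 mm wide; open, the fingers measure 119 mm over their backs; the gripper's body (75 mm by 177 mm) begins 78 mm behind the grasp point.
Start: joints at [1.139, 0.3, 1.521, -0, 1.321, -0.067], TCP at [196.216, 513.798, 227.446] pointing down, gripper open.
Joint ranges: [-3.03, 3.03], [-0.79, 2.21], [0.23, 2.52], [-1.04, 4.18], [0, 3.07], [-2.55, 2.55]. Speed limits (rad/s): [2.22, 2.22, 2.57, 3.14, 3.14, 3.14].

INTERFACE

Orientations are given as [roll, pitch, yaw] about the fixed x, y, z axes, in that order (R = Rz(yaw) Ry(pitch) Rx(roll)).
In Python, from cell import manip, vision, workorder gives the robot as it stands.
- The arm moves only by the tool carry_out, never from a script. Its argument "deltas" is a list of rows, each a list of 3 entries, a list of its own where there are three numbers: the shift along the tool's x, y, z in cm, then the turn about the tool's z in degrees, then the opening, from 0 (shut) to 1 (fully open). A call has 1 to 20 rows; each row shifts and turns the commanded pose from where the row before left it, along the tool's axes as they then stand; what a row does not reach is not made up. A row lasts 1/12 s, in which the tool goes at most 41.7 mm and 7.16 degrees, less where a joint would pass 70% of its speed; a pose out of reach is approached as far as the arm can. A call with a gripper value outside its range is refused whole. The fingers move at their own pace and stop on an object; "grip_force" is the grip in N (left out, the last holds). Time passes only in rows, so rows that do not move let the fingers close. It gives the time, the measured TCP pose, the force and the opening at its end, in the units of the state.
- manip.read_state(): the state, without advancing time (a new reading comes with each control period).
- vision.camera(name): name is "scene" or "top" or "wrist"; returns (picture, depth): 384x512x3 uint8, red, green, blue; 384x512 float32, mm along the optical axis (not along the pixel's ray), 0 where there is no reading.
- vision.calibration(name): a dict with "mtx" (3x3 intrinsics, pixels), "distortion" ([k1, k2, p1, p2, k3] as OpenCV has them; the pictures are not rectified), "eye" and "orientation" of the camera in the world. Camera axes: x right, y down, z forward; pixel columns grow to the right and rows downward; lengths in mm; the calibration is good to about 2 mm. A picture is of the moment at which its call begins: read the wrist's pose just before it. calibration takes no time and is no camera call; for the wrist camera it gives the pose at the moment of the call.
- workorder.sign_off(): hands the job in, once; it reports no verdict.
The state is a dict: "clock": time; "joints": joint angles; "qd": joint speeds; "effort": joint torques, N m; "eef_pos": TCP position; "eef_rot": TCP orientation; "wrist_force": force on the tool from outside, world axes, zero at the start; "moment": the same for the moment, N m; "finger_gap": finger opening in mm.
Only numpy, scipy, OpenCV 4.12 (cv2) and the standard library are available. Lean on these libraries where they do the work, as an engineer would, in place of code of your own. Each camera call takes 0.05 s, during which the arm holds its last target.

TASK

Take the sliding bevel by its grip, hold its stock flat against the long straight edge of the wooden rail offcut and slide it gently along that edge until the rail's mitred end has swung the blade open and blade and stock both sit snug on the two sides of the corner; pause, leave it there and press the brass lock cap fully down. Then carry the locked bevel to the mitre jig, hold its stock flat against the jig's straight-edge and slide it gently the same way until its blade has swung the jig's hinged fence to the same angle and lies snug along it, pause, then let go and leave the bevel lying flat on the bench. Never push the blade or the fence with the fingers, do not dent the wood or strain the jig, and leave the other things on the bench alone.

Things in the scene. Friction and masses are not known exactly. Their poses are not given: they have to be found in the camera images.
- rail: fixed wooden rail offcut, 110 x 70 mm, 30 mm high. Origin: the bottom of the corner where its straight long edge meets its mitred end. The straight edge is the upright plane y = 0, running from the corner 110 mm along -x; the wood lies at y > 0. Open bench at y < 0 and beyond the corner at +x. Rail and jig always have the same yaw, and a bevel seated on either has that yaw too. Push the bevel against it with no more than 25 N.
- facing: the mitred end of the rail, a fixed upright wooden face 75 mm long and 30 mm high. Origin at the same corner as the rail; the face is the plane x = 0 of this frame and runs 75 mm along its +y, the wood on its -x side. The angle of the wood at the corner (between the rail's -x and this frame's +y) differs from start to start, about 107 to 130 degrees.
- jig: fixed mitre jig, aluminium straight-edge 110 x 32 mm, 28 mm high. Axes as for the rail: straight-edge face in the plane y = 0, running 110 mm along -x from the fence's hinge at the origin; the metal lies at y > 0. Push the bevel against it with no more than 25 N.
- fence: dark steel fence bar of the jig, 85 x 14 mm, 30 mm high, hinged about the upright line through the jig's origin. Its working face is the plane x = 0 of this frame and runs 85 mm along its +y, the metal on its -x side. It turns with some friction (0.05 N m) and stays where it is left; it starts too far open, at 139 to 147 degrees from the jig's -x. Wanted in the end: its +y parallel to the facing's +y.
- handle (a point): centre of the bevel's grip, an upright dark wooden block 42 mm (x) by 16 mm (y), from 26 to 76 mm above the bench, on the stock; fingers held above 32 mm clear rail and jig. Axes of the bevel: the stock is a bar 154 x 22 mm, 26 mm high, along x; its inner edge (the side that goes against the rail or jig) is 11 mm to the +y side of the grip's centre. The bevel weighs about 0.6 kg.
- pivot (a point): hinge axis of the blade, on the line of the stock's inner edge, 85 mm along the bevel's +x from the grip and 11 mm to +y, 14 mm above the bench. The stock ends 14 mm beyond it. It is on the rail's or jig's straight face when the stock is flush, and comes to stop 13 to 16 mm short of the corner, on the +x side.
- bevel: the bevel's stock; origin on the bench right under the pivot, bevel axes.
- edge_tail (a point): point on the stock's inner edge 110 mm along the bevel's -x from the pivot. On the straight face when the stock is flush.
- blade: flat steel blade of the bevel, 24 mm wide, 8 mm thick (10 to 18 mm above the bench), turning on the pivot; origin under the pivot. It runs 105 mm along its own +y; its inner edge is the plane x = -12 mm of its frame. It starts about square to the stock, always more closed than the rail's corner. A steel clamp disc 50 mm across sits over the pivot, 33 to 44 mm above the bench. Unlocked it turns at 0.025 N m and stays where it is left.
- lock_top (a point): centre of the top of the brass lock cap, a 26 mm button on the stock between the blade's clamp disc and the grip, 41 mm along the bevel's +x from the grip; 54 mm above the bench when up.
- lock (a joint): travel of the lock cap in m: 0 up (unlocked), 0.010 fully down (locked). It stays where it is left; needs about 8 to 14 N straight down. Locked, the blade holds against about 0.15 N m.
- burnisher: brass burnisher, upright turned piece 70 mm tall, 32 mm across; leave alone. Origin at its foot
- tip_blank: black composite tip blank, disc 28 mm across, 12 mm thick; leave alone. Origin under its centre
- sanding_pad: grey rubber sanding pad 90 x 50 x 18 mm; leave alone. Origin under its centre
- radius_gauge: flat steel radius gauge 83 x 30 x 5 mm; leave alone. Origin under its centre
There are look-alikes about, which are no part of the job. What is meant by the bevel is not purple or red, and is the larger of those in its own colour.

How it is judged:
By the outcome, as a careful person would: the job done as asked, in the order asked, and still so for the second after the job is handed in, with the robot touching nothing.
It also fails if it takes over 72 s, if anything falls off the work surface, if the arm or the gripper's body presses on something with over 40 N, if the wrist force passes 120 N, or if a joint passes its speed limit or range.

## Working session

There is one attempt and no reset: what is moved stays moved. The work goes in short steps, Python scripts to look and compute and a tool call to move; the robot and the scene stay as the last step left them, time stands still between calls to the robot, and variables do not carry over. Pictures are saved under pics/ and viewed, and the job is handed in when it is done.

Besides the shell and the picture viewer there is one more tool, called after "Emit:" by a JSON object that holds its "fn" and its "kwargs". carry_out: Moves the arm, as the interface text tells. Its arguments: {"type":"object","properties":{"deltas":{"type":"array","items":{"type":"array"}},"grip_force":{"type":"number"}},"required":["deltas"]}

```bash
ls; mkdir -p pics
cat > h.py <<'E'
import numpy as np, cv2
from cell import manip, vision, workorder
from scipy.spatial.transform import Rotation as R
np.set_printoptions(precision=2,suppress=True)
def cal(n):
    c=vision.calibration(n); return c
def rot(c):
    o=np.array(c['orientation'],float)
    return o if o.shape==(3,3) else R.from_euler('xyz',o).as_matrix()
def snap(n,f):
    c=cal(n); p,d=vision.camera(n)
    cv2.imwrite('pics/'+f+'.png',cv2.cvtColor(p,cv2.COLOR_RGB2BGR)); np.savez('pics/'+f+'.npz',p=p,d=d,mtx=c['mtx'],dist=c['distortion'],eye=c['eye'],R=rot(c))
    return p,d,c
def world(f):
    z=np.load('pics/'+f+'.npz'); d=z['d']; h,w=d.shape
    u,v=np.meshgrid(np.arange(w),np.arange(h))
    n=cv2.undistortPoints(np.stack([u.ravel(),v.ravel()],1).astype(np.float64)[:,None],z['mtx'],z['dist'])[:,0]
    P=np.c_[n*d.ravel()[:,None],d.ravel()]@z['R'].T+z['eye']
    P[d.ravel()==0]=np.nan
    return P.reshape(h,w,3),z['p']
def onplane(f,uv,zz):
    z=np.load('pics/'+f+'.npz'); n=cv2.undistortPoints(np.array(uv,np.float64).reshape(-1,1,2),z['mtx'],z['dist'])[:,0]
    r=np.c_[n,np.ones(len(n))]@z['R'].T; e=z['eye']; return e+r*((zz-e[2])/r[:,2])[:,None]
E
python3 - <<'E'
from h import *
for n in ['top','scene']:
    p,d,c=snap(n,n+'0'); print({k:np.array(v) for k,v in c.items()})
s=manip.read_state(); print(s); print([x for x in dir(manip) if x[0]!='_'])
E
```

```text
pics
{'mtx': array([[405.27,   0.  , 260.24],
       [  0.  , 405.27, 191.13],
       [  0.  ,   0.  ,   1.  ]]), 'distortion': array([-0.05,  0.  ,  0.  ,  0.  ,  0.  ]), 'eye': array([ 403.29,  -30.02, 1050.67]), 'orientation': array([-3.06,  0.01, -1.57])}
{'mtx': array([[367.76,   0.  , 248.85],
       [  0.  , 367.76, 195.09],
       [  0.  ,   0.  ,   1.  ]]), 'distortion': array([-0.11,  0.  ,  0.  ,  0.  ,  0.  ]), 'eye': array([957.99, -96.36, 801.76]), 'orientation': array([-2.54,  0.  ,  1.38])}
{'clock': 0.1, 'joints': array([ 1.14,  0.3 ,  1.52,  0.  ,  1.32, -0.07]), 'qd': array([ 0., -0., -0.,  0.,  0.,  0.]), 'effort': array([  0.  , -53.26, -35.33,   0.07,   0.02,  -0.  ]), 'eef_pos': array([196.14, 513.62, 226.95]), 'eef_rot': array([-3.14, -0.  ,  2.78]), 'wrist_force': array([-0.18, -0.08, -0.05]), 'moment': array([-0.  ,  0.01, -0.03]), 'finger_gap': 93.72039858659065}
['Unreachable', 'read_state', 'tcp_to_tips']
```

View pics/top0.png

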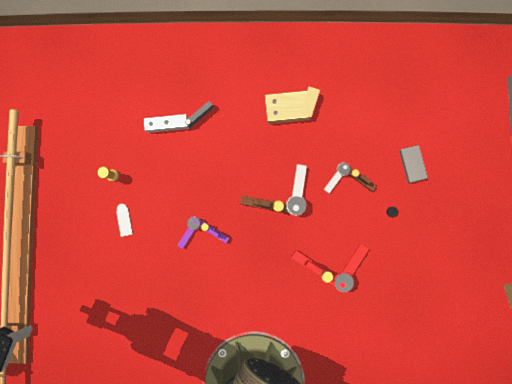

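View pics/scene0.png

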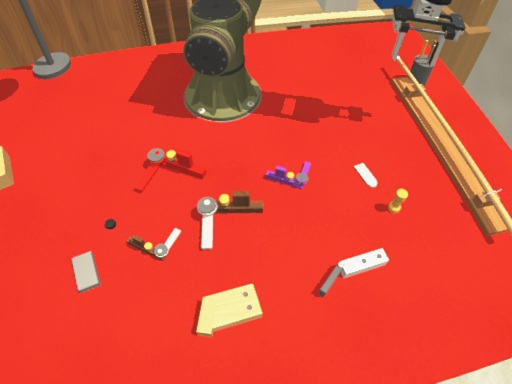

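The top view shows the larger brown bevel: disc (297,206), cap (279,206), grip around (258,203), blade up to (301,168). The rail's corner is at about (312,120) and the jig hinge at about (188,124). The look-alikes are red, purple and small brown. Next I'll measure from the depth image.

Run:
```python
from h import *
P,p=world('top0')
for n,(u0,u1,v0,v1) in dict(rail=(255,330,80,132),bevel=(235,315,158,222),jig=(138,220,96,140)).items():
    Q=P[v0:v1,u0:u1].reshape(-1,3); z=Q[:,2]
    for a,b in [(-8,5),(5,14),(14,22),(22,29),(29,36),(36,48),(48,60),(60,90)]:
        m=(z>a)&(z<b)
        if m.sum()>3: print(n,(a,b),m.sum(),'mean',Q[m].mean(0),'min',Q[m].min(0)[:2],'max',Q[m].max(0)[:2],'medz',np.median(z[m]))
img=cv2.imread('pics/top0.png')[70:230,130:330]; cv2.imwrite('pics/top0c.png',cv2.resize(img,(800,640))[:600])
```

```text
rail (-8, 5) 2427 mean [714.65 -99.75   0.06] min [ 644.4  -197.47] max [785.2    0.29] medz 0.0733613090428662
rail (5, 14) 61 mean [688.07 -87.08   8.36] min [ 646.86 -194.84] max [781.92  -2.59] medz 7.582749351883422
rail (14, 22) 30 mean [671.42 -80.89  18.39] min [ 664.55 -143.91] max [706.76 -29.27] medz 18.521147900592155
rail (22, 29) 404 mean [706.98 -94.2   27.74] min [ 664.9  -163.85] max [758.14 -29.21] medz 28.077385254935052
rail (29, 36) 969 mean [706.92 -94.28  31.05] min [ 666.05 -163.5 ] max [754.28 -29.22] medz 30.83466685927624
bevel (-8, 5) 4036 mean [496.34 -45.86   0.14] min [ 408.63 -155.38] max [574.27  51.87] medz 0.16879170335300842
bevel (5, 14) 41 mean [483.31 -56.27   7.51] min [ 416.84 -150.84] max [567.34  42.79] medz 5.92735990944152
bevel (14, 22) 289 mean [ 511.46 -113.15   17.84] min [ 431.94 -132.36] max [552.94  34.12] medz 17.813202172093725
bevel (22, 29) 208 mean [454.54 -17.44  25.84] min [ 429.19 -126.69] max [536.31  36.03] medz 25.95745467303709
bevel (29, 36) 17 mean [446.78 -63.44  32.5 ] min [ 426.48 -127.81] max [471.6   30.67] medz 3
[... 189 characters left out ...]
 -99.13] max [463.21  -5.3 ] medz 53.781734581217506
bevel (60, 90) 118 mean [452.82 -19.7   75.41] min [442.2  -39.51] max [463.92   1.53] medz 75.68559919771315
jig (-8, 5) 2686 mean [684.62 200.8    0.26] min [623.18  93.86] max [743.17 313.91] medz 0.28442822663691913
jig (5, 14) 98 mean [669.67 186.57   8.32] min [622.9  94.4] max [736.74 311.88] medz 7.133198723177884
jig (14, 22) 67 mean [665.01 184.56  17.83] min [641.75 109.39] max [708.23 283.89] medz 17.334996967043253
jig (22, 29) 419 mean [666.25 218.13  27.07] min [642.23 110.38] max [718.15 287.98] medz 27.36543360309099
jig (29, 36) 325 mean [671.63 196.48  30.68] min [643.72 112.74] max [717.06 286.54] medz 30.30266651617137
```

Run:
```python
from h import *
img=cv2.imread('pics/top0.png')[75:225,135:335]; cv2.imwrite('pics/top0d.png',cv2.resize(img,(800,600),interpolation=cv2.INTER_CUBIC))
```

```text
(no output)
```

View pics/top0d.png

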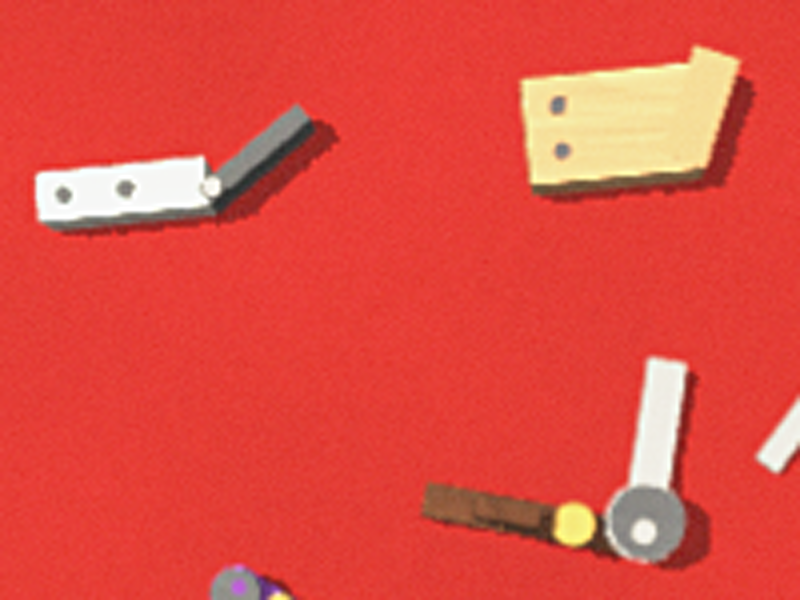

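```bash
cat >> h.py <<'E'
def plan(tx,ty,tz,yaw_deg=None,n=None,op=None,start=None):
    s=manip.read_state(); p=np.array(s['eef_pos'] if start is None else start[:3],float); yaw=np.degrees(s['eef_rot'][2]) if start is None else start[3]
    if yaw_deg is None: yaw_deg=yaw
    t=np.array([tx,ty,tz]); D=np.linalg.norm(t-p); dy=(yaw_deg-yaw+180)%360-180
    if n is None: n=int(max(np.ceil(D/38),np.ceil(abs(dy)/6.8),1))
    rows=[]
    for i in range(n):
        k=n-i
        d=(t-p)/k; c,sn=np.cos(np.radians(yaw)),np.sin(np.radians(yaw))
        loc=np.array([c*d[0]+sn*d[1], sn*d[0]-c*d[1], -d[2]])/10
        loc=np.round(loc,2); tr=round(-(yaw_deg-yaw+180)%360-360 if False else -(((yaw_deg-yaw)+180)%360-180)/k,1)
        l=loc*10; p=p+np.array([c*l[0]+sn*l[1], sn*l[0]-c*l[1], -l[2]]); yaw-=tr
        rows.append([[float(x) for x in loc],tr]+([op] if op is not None else []))
    print(str(rows).replace(' ','')); print('n',n,'end',p,yaw)
def st():
    s=manip.read_state(); print('t',round(float(s['clock']),2),'pos',s['eef_pos'],'rotdeg',np.degrees(s['eef_rot']),'F',s['wrist_force'],'M',np.array(s['moment']),'gap',round(float(s['finger_gap']),2),'j',s['joints'])
E
python3 - <<'E'
from h import *
c=cal('wrist'); s=manip.read_state(); Rt=R.from_euler('xyz',s['eef_rot']).as_matrix()
print(c['mtx'],'cam in tool',Rt.T@(np.array(c['eye'])-s['eef_pos'])); print(Rt.T@rot(c))
plan(450,-40,270,82,op=1.0)
E
```

```text
[[322.86   0.   255.33]
 [  0.   322.86 193.04]
 [  0.     0.     1.  ]] cam in tool [  66.24   -0.47 -155.81]
[[-0.   -0.97 -0.23]
 [ 1.   -0.   -0.  ]
 [ 0.   -0.23  0.97]]
[[[-2.56,-2.51,-0.25],np.float64(4.5),1.0],[[-2.75,-2.3,-0.25],np.float64(4.5),1.0],[[-2.92,-2.08,-0.25],np.float64(4.5),1.0],[[-3.07,-1.84,-0.25],np.float64(4.5),1.0],[[-3.21,-1.6,-0.25],np.float64(4.5),1.0],[[-3.32,-1.34,-0.25],np.float64(4.5),1.0],[[-3.42,-1.08,-0.25],np.float64(4.6),1.0],[[-3.49,-0.8,-0.26],np.float64(4.5),1.0],[[-3.54,-0.52,-0.25],np.float64(4.6),1.0],[[-3.57,-0.23,-0.26],np.float64(4.5),1.0],[[-3.58,0.05,-0.25],np.float64(4.6),1.0],[[-3.57,0.33,-0.26],np.float64(4.5),1.0],[[-3.53,0.61,-0.25],np.float64(4.6),1.0],[[-3.47,0.89,-0.26],np.float64(4.5),1.0],[[-3.39,1.16,-0.25],np.float64(4.6),1.0],[[-3.28,1.43,-0.26],np.float64(4.5),1.0],[[-3.17,1.69,-0.25],np.float64(4.6),1.0]]
n 17 end [449.98 -40.04 269.95] 81.99621396994507
```

```bash
sed -i "s/tr=round(.*/tr=float(round(-(((yaw_deg-yaw)+180)%360-180)\/k,1))/" h.py
python3 - <<'E'
from h import *
plan(560,80,280,82,op=1.0)
E
```

```text
[[[-3.3,-1.84,-0.35],5.1,1.0],[[-3.45,-1.53,-0.35],5.1,1.0],[[-3.57,-1.22,-0.35],5.1,1.0],[[-3.66,-0.9,-0.35],5.1,1.0],[[-3.73,-0.57,-0.35],5.2,1.0],[[-3.77,-0.23,-0.36],5.1,1.0],[[-3.77,0.11,-0.35],5.2,1.0],[[-3.75,0.45,-0.36],5.1,1.0],[[-3.69,0.78,-0.35],5.2,1.0],[[-3.61,1.11,-0.36],5.1,1.0],[[-3.49,1.42,-0.35],5.2,1.0],[[-3.35,1.74,-0.36],5.1,1.0],[[-3.18,2.03,-0.35],5.2,1.0],[[-2.99,2.3,-0.36],5.1,1.0],[[-2.77,2.56,-0.35],5.2,1.0]]
n 15 end [559.97  80.04 279.95] 81.99621396994509
```

Emit:
{"fn": "carry_out", "kwargs": {"deltas": [[[-3.3, -1.84, -0.35], 5.1, 1.0], [[-3.45, -1.53, -0.35], 5.1, 1.0], [[-3.57, -1.22, -0.35], 5.1, 1.0], [[-3.66, -0.9, -0.35], 5.1, 1.0], [[-3.73, -0.57, -0.35], 5.2, 1.0], [[-3.77, -0.23, -0.36], 5.1, 1.0], [[-3.77, 0.11, -0.35], 5.2, 1.0], [[-3.75, 0.45, -0.36], 5.1, 1.0], [[-3.69, 0.78, -0.35], 5.2, 1.0], [[-3.61, 1.11, -0.36], 5.1, 1.0], [[-3.49, 1.42, -0.35], 5.2, 1.0], [[-3.35, 1.74, -0.36], 5.1, 1.0], [[-3.18, 2.03, -0.35], 5.2, 1.0], [[-2.99, 2.3, -0.36], 5.1, 1.0], [[-2.77, 2.56, -0.35], 5.2, 1.0], [[0, 0, 0], 0, 1.0], [[0, 0, 0], 0, 1.0], [[0, 0, 0], 0, 1.0]]}}

```text
clock: 1.6
eef_pos: [559.7, 80.5, 280.0]
eef_rot: [-3.141, 0.0, 1.432]
wrist_force: [0.7, 0.3, -0.7]
finger_gap: 94.0
```

Run:
```python
from h import *
st(); snap('wrist','w1'); st()
```

```text
t 1.6 pos [559.71  80.47 279.95] rotdeg [-179.94    0.     82.04] F [ 0.71  0.25 -0.72] M [-0.01  0.03  0.06] gap 93.98 j [0.08 0.3  1.4  0.   1.44 0.22]
t 1.65 pos [559.53  80.96 280.19] rotdeg [-179.96   -0.     82.09] F [-0.48  0.41  0.63] M [-0.02  0.1   0.02] gap 93.81 j [0.08 0.3  1.4  0.   1.44 0.22]
```

View pics/w1.png

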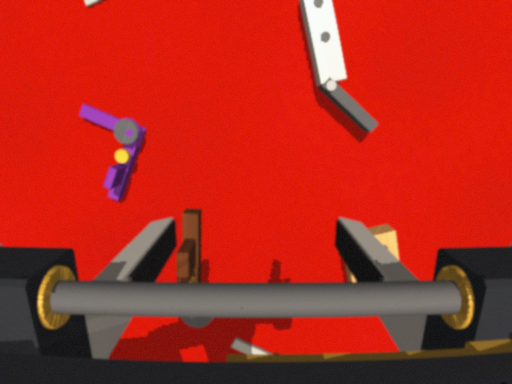

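Run:
```python
from h import *
plan(570,-200,220,82,op=1.0)
```

```text
[[[-3.46,0.61,0.75],0.0,1.0],[[-3.46,0.61,0.75],0.0,1.0],[[-3.46,0.61,0.75],0.0,1.0],[[-3.46,0.61,0.75],0.0,1.0],[[-3.46,0.62,0.75],0.0,1.0],[[-3.46,0.61,0.76],0.0,1.0],[[-3.46,0.62,0.75],0.0,1.0],[[-3.46,0.61,0.76],0.1,1.0]]
n 8 end [ 569.98 -199.95  219.99] 81.99171162866344
```

Emit:
{"fn": "carry_out", "kwargs": {"deltas": [[[-3.46, 0.61, 0.75], 0.0, 1.0], [[-3.46, 0.61, 0.75], 0.0, 1.0], [[-3.46, 0.61, 0.75], 0.0, 1.0], [[-3.46, 0.61, 0.75], 0.0, 1.0], [[-3.46, 0.62, 0.75], 0.0, 1.0], [[-3.46, 0.61, 0.76], 0.0, 1.0], [[-3.46, 0.62, 0.75], 0.0, 1.0], [[-3.46, 0.61, 0.76], 0.0, 1.0], [[0, 0, 0], 0, 1.0], [[0, 0, 0], 0, 1.0], [[0, 0, 0], 0, 1.0]]}}

```text
clock: 2.57
eef_pos: [570.1, -199.4, 220.5]
eef_rot: [3.141, -0.0, 1.433]
wrist_force: [-0.4, 0.2, -0.2]
finger_gap: 93.7
```

Run:
```python
from h import *
st(); snap('wrist','w2'); st()
```

```text
t 2.57 pos [ 570.14 -199.4   220.49] rotdeg [179.99  -0.01  82.08] F [-0.38  0.2  -0.23] M [ 0.    0.08 -0.  ] gap 93.67 j [-0.4   0.43  1.37  0.    1.35 -0.26]
t 2.62 pos [ 570.27 -199.13  220.72] rotdeg [179.97  -0.    82.11] F [0.35 0.44 0.16] M [-0.1   0.05  0.04] gap 93.85 j [-0.4   0.43  1.37  0.    1.35 -0.26]
```

View pics/w2.png

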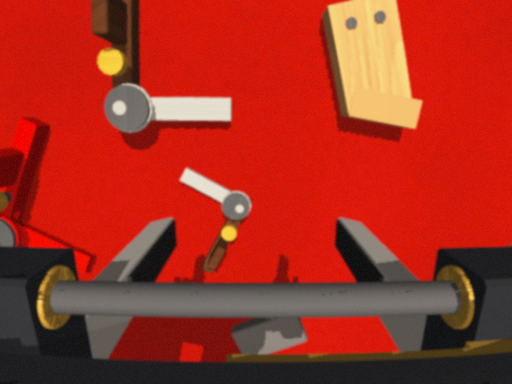

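```bash
cat >> h.py <<'E'
def poly(f,box,zl,zh,zp,eps=2.5,up=1):
    P,p=world(f); u0,u1,v0,v1=box
    m=((P[...,2]>zl)&(P[...,2]<zh)).astype(np.uint8); M=np.zeros_like(m); M[v0:v1,u0:u1]=m[v0:v1,u0:u1]
    M=cv2.morphologyEx(M,cv2.MORPH_CLOSE,np.ones((3,3)))
    cs,_=cv2.findContours(M,cv2.RETR_EXTERNAL,cv2.CHAIN_APPROX_NONE); c=max(cs,key=cv2.contourArea)
    a=cv2.approxPolyDP(c,eps,True)[:,0]; 
    W=onplane(f,c[:,0],zp)
    return a,onplane(f,a,zp),c[:,0],W,M
def linefit(W,A,B,trim=0.12,out=None):
    d=(B-A)[:2]; L=np.linalg.norm(d); d/=L; n=np.array([-d[1],d[0]]); r=W[:,:2]-A[:2]; s=r@d; t=r@n
    k=(s>trim*L)&(s<(1-trim)*L)&(abs(t)<3.5)
    vx,vy,x0,y0=cv2.fitLine(W[k,:2].astype(np.float32),cv2.DIST_HUBER,0,0.01,0.01).ravel()
    v=np.array([vx,vy]); v*=np.sign(v@d); return np.array([x0,y0]),v,k.sum(),np.std(t[k])
E
python3 - <<'E'
from h import *
a,Wa,c,W,M=poly('w2',(300,450,0,150),22,36,30)
print(np.c_[a,Wa])
a,Wa,c,W,M=poly('w2',(80,260,0,150),14,36,18)
print(np.c_[a,Wa])
P,p=world('w2')
for u,v in [(350,60),(390,105),(200,110),(130,95),(110,60),(108,12),(127,60)]: print(u,v,np.nanmedian(P[v-2:v+3,u-2:u+3].reshape(-1,3),0))
E
```

```text
[[ 327.      6.    665.46  -35.54   30.  ]
 [ 347.    114.    675.48 -144.27   30.  ]
 [ 414.    128.    747.13 -168.08   30.  ]
 [ 422.    100.    757.27 -139.68   30.  ]
 [ 412.     99.    746.33 -137.37   30.  ]
 [ 409.     93.    743.38 -130.81   30.  ]
 [ 395.      0.    735.15  -37.15   30.  ]
 [ 347.      0.    686.14  -32.14   30.  ]]
[[ 123.      0.    459.92    5.18   18.  ]
 [ 124.     38.    453.67  -32.53   18.  ]
 [ 121.     44.    449.24  -37.95   18.  ]
 [ 111.     43.    438.67  -35.07   18.  ]
 [ 111.     47.    437.84  -39.07   18.  ]
 [ 124.     53.    450.63  -47.51   18.  ]
 [ 128.     66.    452.25  -61.33   18.  ]
 [ 122.     75.    443.83  -69.38   18.  ]
 [ 112.     76.    432.67  -68.57   18.  ]
 [ 113.     87.    431.31  -80.03   18.  ]
 [ 130.     84.    450.61  -80.     18.  ]
 [ 142.     90.    462.39  -88.26   18.  ]
 [ 150.    106.    467.73 -106.19   18.  ]
 [ 146.    122.    459.87 -122.33   18.  ]
 [ 127.    132.    436.41 -129.75   18.  ]
 [ 140.    129.    451.65 -128.76   18.  ]
 [ 152.    118.    467.36 -119.11   18.  ]
 [ 230.    120.    551.64 -133.74   18.  ]
 [ 230.     98.    555.22 -110.76   18.  ]
 [ 150.     97.    469.62  -96.84   18.  ]
 [ 134.     84.    454.97  -80.71   18.  ]
 [ 134.      0.    471.48    3.07   18.  ]]
350 60 [683.76 -90.25  28.68]
390 105 [ 722.65 -140.76   29.04]
200 110 [ 520.77 -118.48   16.44]
130 95 [457.02 -94.21  42.  ]
110 60 [447.84 -59.73  52.37]
108 12 [462.29 -23.17  72.03]
127 60 [457.05 -58.44  25.22]
```

Run:
```python
from h import *
a,Wa,c,W,M=poly('w2',(300,450,0,150),22,36,30)
e=linefit(W,Wa[0],Wa[1]); f=linefit(W,Wa[1],Wa[2])
print(e,np.degrees(np.arctan2(e[1][1],e[1][0])),f,np.degrees(np.arctan2(f[1][1],f[1][0])))
A=np.array([e[1],-f[1]]).T; t=np.linalg.solve(A,f[0]-e[0]); print('corner',e[0]+t[0]*e[1])
plan(448,-150,150,82,op=1.0)
```

```text
(array([669.87, -89.55], dtype=float32), array([ 0.1, -1. ], dtype=float32), np.int64(82), np.float64(0.4625956606007502)) -84.33736 (array([ 711.37, -156.9 ], dtype=float32), array([ 0.96, -0.3 ], dtype=float32), np.int64(51), np.float64(0.4425425497113075)) -17.23757
corner [ 675.45 -145.76]
[[[0.8,-3.2,1.77],0.0,1.0],[[0.8,-3.2,1.77],0.0,1.0],[[0.79,-3.19,1.77],0.1,1.0],[[0.79,-3.2,1.76],0.0,1.0]]
n 4 end [ 447.97 -150.03  150.02] 82.0124174253636
```

Emit:
{"fn": "carry_out", "kwargs": {"deltas": [[[0.8, -3.2, 1.77], 0, 1.0], [[0.8, -3.2, 1.77], 0, 1.0], [[0.8, -3.2, 1.77], 0, 1.0], [[0.8, -3.2, 1.77], 0, 1.0], [[0, 0, 0], 0, 1.0], [[0, 0, 0], 0, 1.0], [[0, 0, 0], 0, 1.0]]}}

```text
clock: 3.2
eef_pos: [449.0, -150.7, 150.8]
eef_rot: [3.139, 0.001, 1.433]
wrist_force: [0.1, 0.1, 0.8]
finger_gap: 94.4
```

Run:
```python
from h import *
st(); snap('wrist','w3'); st()
```

```text
t 3.2 pos [ 448.96 -150.75  150.78] rotdeg [179.84   0.04  82.09] F [0.12 0.15 0.79] M [-0.12  0.08  0.06] gap 94.42 j [-0.4   0.21  1.82  0.    1.1  -0.26]
t 3.25 pos [ 449.22 -151.06  150.76] rotdeg [179.84   0.04  82.07] F [0.7  0.73 0.44] M [-0.08  0.07 -0.02] gap 93.98 j [-0.4   0.21  1.82  0.    1.11 -0.26]
```

View pics/w3.png

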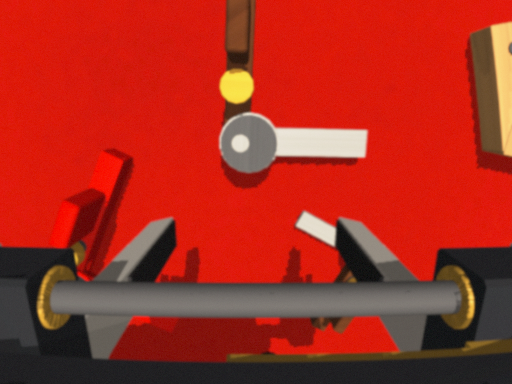

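Run:
```python
from h import *
P,p=world('w3'); z=P[...,2]; 
def reg(box,a,b):
    u0,u1,v0,v1=box; M=np.zeros(z.shape,bool); M[v0:v1,u0:u1]=True; return M&(z>a)&(z<b)
m=reg((210,275,0,80),65,80); 
print('griptop z',np.median(z[m])); v,u=np.nonzero(m); print(u.min(),u.max(),v.min(),v.max())
W=onplane('w3',np.c_[u,v],76); r=cv2.minAreaRect(W[:,:2].astype(np.float32)); print('grip',r)
m=reg((215,260,60,110),48,60); v,u=np.nonzero(m); W=onplane('w3',np.c_[u,v],54); print('cap z',np.median(z[m]),cv2.minEnclosingCircle(W[:,:2].astype(np.float32)), W.mean(0))
hsv=cv2.cvtColor(p,cv2.COLOR_RGB2HSV); 
m2=(hsv[...,0]>20)&(hsv[...,0]<35)&(hsv[...,1]>120)&(hsv[...,2]>120); m2[:60]=0;m2[110:]=0;m2[:,:215]=0;m2[:,260:]=0
v,u=np.nonzero(m2); W=onplane('w3',np.c_[u,v],54); print('cap col',cv2.minEnclosingCircle(W[:,:2].astype(np.float32)))
m=reg((215,280,105,180),36,48); v,u=np.nonzero(m); W=onplane('w3',np.c_[u,v],44); print('disc z',np.median(z[m]),cv2.minEnclosingCircle(W[:,:2].astype(np.float32)), W.mean(0))
print('bench',np.nanmedian(z[200:230,180:280]))
m=reg((285,380,120,165),12,22);v,u=np.nonzero(m); W=onplane('w3',np.c_[u,v],18); print('blade',np.median(z[m]),cv2.minAreaRect(W[:,:2].astype(np.float32)))
```

```text
griptop z 74.14201972589058
224 249 0 55
grip ((453.971923828125, -25.62734603881836), (35.57353591918945, 16.16229820251465), 79.3514633178711)
cap z 52.50740892623983 ((447.1514892578125, -60.92241287231445), 12.921235084533691) [447.3  -60.71  54.  ]
cap col ((447.721923828125, -60.93142318725586), 12.47922134399414)
disc z 42.150955279947 ((450.1312255859375, -105.3955307006836), 24.04705810546875) [ 450.12 -105.58   44.  ]
bench -1.2704595473542213
blade 16.635295302411407 ((517.4339599609375, -116.50247955322266), (24.007932662963867, 72.95809173583984), 82.29703521728516)
```

Run:
```python
from h import *
plan(454.9,-20.6,110,79.5,op=1.0)
plan(454.9,-20.6,58,79.5,n=3,op=1.0,start=(454.9,-20.6,110,79.5))
```

```text
[[[3.25,-0.31,1.02],0.6,1.0],[[3.25,-0.34,1.02],0.7,1.0],[[3.24,-0.38,1.02],0.6,1.0],[[3.24,-0.42,1.02],0.7,1.0]]
n 4 end [454.93 -20.57 109.96] 79.46949884163554
[[[0.0,0.0,1.73],-0.0,1.0],[[0.0,0.0,1.74],-0.0,1.0],[[0.0,0.0,1.73],-0.0,1.0]]
n 3 end [454.9 -20.6  58. ] 79.5
```

Emit:
{"fn": "carry_out", "kwargs": {"deltas": [[[3.25, -0.31, 1.02], 0.6, 1.0], [[3.25, -0.34, 1.02], 0.7, 1.0], [[3.24, -0.38, 1.02], 0.6, 1.0], [[3.24, -0.42, 1.02], 0.7, 1.0], [[0, 0, 1.73], 0, 1.0], [[0, 0, 1.74], 0, 1.0], [[0, 0, 1.73], 0, 1.0], [[0, 0, 0], 0, 1.0], [[0, 0, 0], 0, 1.0], [[0, 0, 0], 0, 1.0]]}}

```text
clock: 4.08
eef_pos: [454.7, -20.8, 57.8]
eef_rot: [3.14, -0.0, 1.386]
wrist_force: [1.1, 0.5, 0.5]
finger_gap: 93.5
```

Run:
```python
from h import *
st(); snap('scene','s1'); st()
```

```text
t 4.08 pos [454.71 -20.79  57.76] rotdeg [179.91  -0.01  79.4 ] F [1.07 0.47 0.53] M [-0.1   0.05 -0.01] gap 93.46 j [-0.13  0.32  1.94  0.    0.88  0.06]
t 4.13 pos [454.65 -20.82  57.87] rotdeg [179.88  -0.01  79.4 ] F [ 0.52 -0.83  0.12] M [-0.03  0.08  0.02] gap 93.95 j [-0.13  0.32  1.94  0.    0.88  0.06]
```

View pics/s1.png

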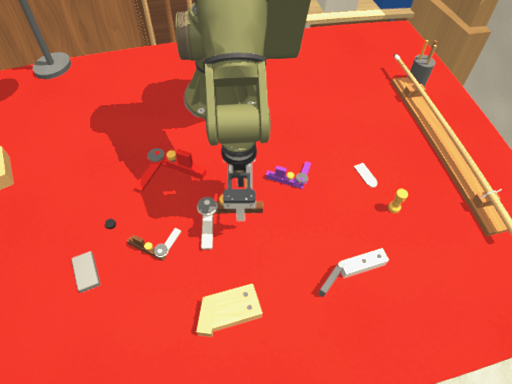

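The gripper straddles the grip at about (240,205). I'll close it now.

Emit:
{"fn": "carry_out", "kwargs": {"deltas": [[[0, 0, 0], 0, 0.3], [[0, 0, 0], 0, 0.3], [[0, 0, 0], 0, 0.1], [[0, 0, 0], 0, 0.1], [[0, 0, 0], 0, 0.1], [[0, 0, 0], 0, 0.1], [[0, 0, 0], 0, 0.1], [[0, 0, 0], 0, 0.1]], "grip_force": 30}}

```text
clock: 4.8
eef_pos: [453.6, -20.7, 56.7]
eef_rot: [-3.142, 0.0, 1.386]
wrist_force: [0.4, 0.1, 0.7]
finger_gap: 44.1
```

Run:
```python
from h import *
st()
```

```text
t 4.8 pos [453.62 -20.7   56.66] rotdeg [-180.     0.    79.4] F [0.42 0.14 0.72] M [-0.05  0.06  0.06] gap 44.15 j [-0.13  0.32  1.94 -0.    0.88  0.06]
```

Emit:
{"fn": "carry_out", "kwargs": {"deltas": [[[0, 0, 0], 0, 0.0], [[0, 0, 0], 0, 0.0], [[0, 0, 0], 0, 0.0], [[0, 0, 0], 0, 0.0], [[0, 0, 0], 0, 0.0], [[0, 0, 0], 0, 0.0], [[0, 0, 0], 0, 0.0]]}}

```text
clock: 5.38
eef_pos: [453.7, -20.7, 56.6]
eef_rot: [3.141, -0.0, 1.386]
wrist_force: [1.7, -0.2, -0.3]
finger_gap: 16.1
```

Run:
```python
from h import *
st()
```

```text
t 5.38 pos [453.7  -20.71  56.63] rotdeg [179.99  -0.    79.4 ] F [ 1.73 -0.18 -0.25] M [-0.03 -0.16  0.04] gap 16.06 j [-0.13  0.32  1.94  0.    0.88  0.06]
```

Emit:
{"fn": "carry_out", "kwargs": {"deltas": [[[0, 0, 0], 0, 0.0], [[0, 0, 0], 0, 0.0], [[0, 0, -0.5], 0, 0.0], [[0, 0, -1.0], 0, 0.0], [[0, 0, -1.5], 0, 0.0], [[0, 0, -1.5], 0, 0.0], [[0, 0, -1.5], 0, 0.0], [[0, 0, 0], 0, 0.0], [[0, 0, 0], 0, 0.0]], "grip_force": 60}}

```text
clock: 6.13
eef_pos: [453.7, -20.7, 117.1]
eef_rot: [3.14, -0.0, 1.386]
wrist_force: [0.4, -0.5, -6.0]
finger_gap: 15.8
```

Run:
```python
from h import *
st(); snap('scene','s2'); st()
img=cv2.imread('pics/s2.png')[120:330,130:350]; cv2.imwrite('pics/s2c.png',cv2.resize(img,(628,600)))
plan(600,-25,116.5,95.7,op=0)
plan(642.3,-125.7,116.5,95.7,op=0,start=(600,-25,116.5,95.7))
```

```text
t 6.13 pos [453.71 -20.71 117.15] rotdeg [179.93  -0.    79.4 ] F [ 0.37 -0.55 -5.97] M [0.13 0.08 0.03] gap 15.77 j [-0.13  0.22  1.9   0.    1.02  0.06]
t 6.18 pos [453.33 -20.65 116.38] rotdeg [-179.98    0.     79.4 ] F [ 0.65  0.87 -6.21] M [0.05 0.12 0.02] gap 15.74 j [-0.13  0.22  1.9   0.    1.02  0.06]
[[[0.57,3.62,-0.0],-4.1,0],[[0.31,3.66,-0.0],-4.1,0],[[0.04,3.67,-0.01],-4.1,0],[[-0.22,3.66,-0.0],-4.0,0]]
n 4 end [600.01 -25.03 116.48] 95.69611445334812
[[[-3.48,1.07,-0.0],-0.0,0],[[-3.48,1.07,-0.0],-0.0,0],[[-3.48,1.07,-0.0],-0.0,0]]
n 3 end [ 642.31 -125.7   116.5 ] 95.7
```

View pics/s2c.png

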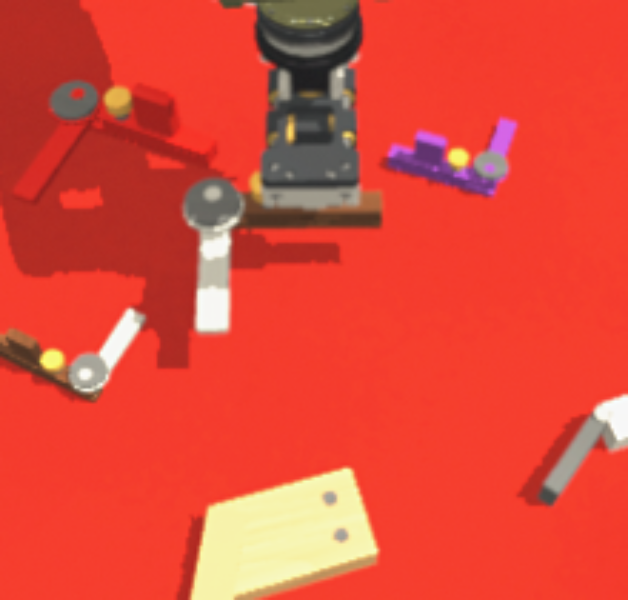

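Run:
```python
from h import *
plan(600,-25,116.5,95.7,op=0,n=9)
plan(642.3,-125.7,116.5,95.7,op=0,start=(600,-25,116.5,95.7),n=7)
```

```text
[[[0.25,1.61,-0.0],-1.8,0],[[0.2,1.62,-0.0],-1.8,0],[[0.15,1.62,-0.0],-1.8,0],[[0.1,1.63,-0.0],-1.8,0],[[0.05,1.63,-0.0],-1.8,0],[[-0.0,1.63,-0.0],-1.8,0],[[-0.05,1.63,-0.0],-1.8,0],[[-0.11,1.63,-0.01],-1.9,0],[[-0.16,1.62,-0.0],-1.8,0]]
n 9 end [600.01 -25.03 116.48] 95.69611445334812
[[[-1.49,0.46,-0.0],-0.0,0],[[-1.49,0.46,-0.0],-0.0,0],[[-1.49,0.46,-0.0],-0.0,0],[[-1.49,0.46,-0.0],-0.0,0],[[-1.49,0.46,-0.0],-0.0,0],[[-1.5,0.45,-0.0],-0.0,0],[[-1.49,0.46,-0.0],-0.0,0]]
n 7 end [ 642.31 -125.7   116.5 ] 95.7
```

Emit:
{"fn": "carry_out", "kwargs": {"deltas": [[[0.12, 0.8, 0], -0.9, 0], [[0.13, 0.81, 0], -0.9, 0], [[0.2, 1.62, 0], -1.8, 0], [[0.15, 1.62, 0], -1.8, 0], [[0.1, 1.63, 0], -1.8, 0], [[0.05, 1.63, 0], -1.8, 0], [[0, 1.63, 0], -1.8, 0], [[-0.05, 1.63, 0], -1.8, 0], [[-0.11, 1.63, 0], -1.9, 0], [[-0.16, 1.62, 0], -1.8, 0], [[-0.75, 0.8, 0], 0, 0], [[-1.49, 0.46, 0], 0, 0], [[-1.49, 0.46, 0], 0, 0], [[-1.49, 0.46, 0], 0, 0], [[-1.49, 0.4, 0], 0, 0], [[-1.49, 0.3, 0], 0, 0], [[-1.49, 0.2, 0], 0, 0], [[-0.75, 0.14, 0], 0, 0], [[0, 0, 0], 0, 0], [[0, 0, 0], 0, 0]]}}

```text
clock: 7.85
eef_pos: [642.6, -125.9, 116.5]
eef_rot: [-3.141, -0.0, 1.67]
wrist_force: [0.1, 0.4, -4.8]
finger_gap: 15.8
```

Run:
```python
from h import *
st(); snap('scene','s3');snap('top','t3'); 
img=cv2.imread('pics/s3.png')[150:384,130:350]; cv2.imwrite('pics/s3c.png',cv2.resize(img,(564,600)))
plan(642.3,-125.7,116.5,95.7,op=0,n=1)
```

```text
t 7.85 pos [ 642.58 -125.87  116.49] rotdeg [-179.98   -0.02   95.66] F [ 0.13  0.42 -4.82] M [0.14 0.1  0.01] gap 15.8 j [-0.25  0.63  1.3   0.    1.21 -0.35]
[[[-0.07,-0.04,0.01],0.0,0]]
n 1 end [ 642.27 -125.71  116.55] 95.7300912054896
```

View pics/s3c.png

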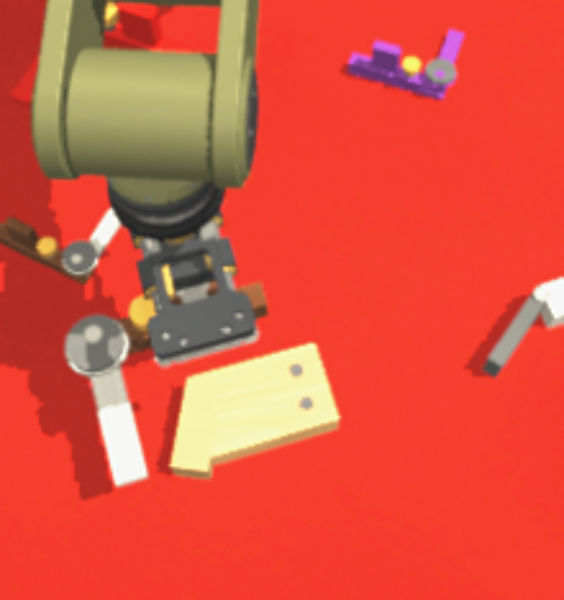

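View pics/t3.png

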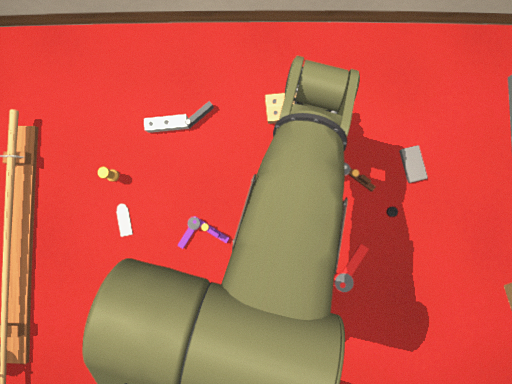

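Emit:
{"fn": "carry_out", "kwargs": {"deltas": [[[0, 0, 0.7], 0, 0], [[0, 0, 1.2], 0, 0], [[0, 0, 1.3], 0, 0], [[0, 0, 1.2], 0, 0], [[0, 0, 0.8], 0, 0], [[0, 0, 0.5], 0, 0], [[0, 0, 0.2], 0, 0], [[0, 0, 0], 0, 0], [[0, 0, 0], 0, 0]]}}

```text
clock: 8.7
eef_pos: [643.0, -125.7, 58.0]
eef_rot: [3.141, 0.0, 1.67]
wrist_force: [-0.5, 0.6, -4.1]
finger_gap: 15.7
```

Run:
```python
from h import *
st();
```

```text
t 8.7 pos [ 642.98 -125.71   58.  ] rotdeg [179.96   0.02  95.7 ] F [-0.49  0.58 -4.09] M [ 0.08  0.11 -0.  ] gap 15.73 j [-0.25  0.7   1.34 -0.    1.1  -0.35]
```

Emit:
{"fn": "carry_out", "kwargs": {"deltas": [[[0, 0, 0.08], 0, 0], [[0, 0, 0.04], 0, 0], [[0, 0, 0], 0, 0], [[0, 0, 0], 0, 0]]}}

```text
clock: 9.03
eef_pos: [642.9, -125.7, 56.7]
eef_rot: [3.141, 0.0, 1.67]
wrist_force: [0.5, 0.2, -4.5]
finger_gap: 15.7
```

Run:
```python
from h import *
st(); snap('wrist','w4'); st()
```

```text
t 9.03 pos [ 642.86 -125.7    56.7 ] rotdeg [179.97   0.01  95.7 ] F [ 0.47  0.21 -4.47] M [0.05 0.06 0.01] gap 15.72 j [-0.25  0.7   1.34 -0.    1.1  -0.35]
t 9.08 pos [ 642.87 -125.68   56.69] rotdeg [179.97   0.01  95.7 ] F [-0.1   0.11 -3.16] M [-0.04  0.01  0.04] gap 15.84 j [-0.25  0.7   1.34 -0.    1.1  -0.35]
```

View pics/w4.png

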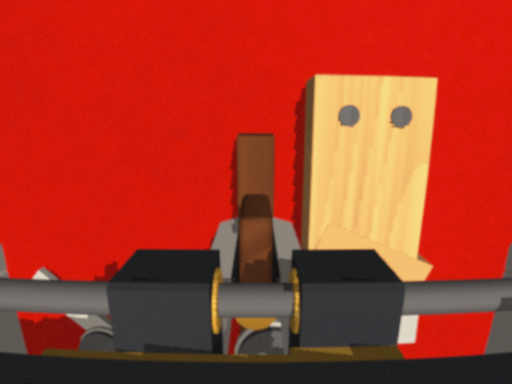

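Run:
```python
from h import *
P,p=world('w4'); z=P[...,2]
def edges(lo,hi,zp,v0,v1,u0,u1,side):
    pts=[]
    for v in range(v0,v1):
        k=[u for u in range(u0,u1) if lo<z[v,u]<hi]
        if k: pts.append((max(k)+.5 if side>0 else min(k)-.5,v))
    W=onplane('w4',pts,zp)[:,:2]; vx,vy,x0,y0=cv2.fitLine(W.astype(np.float32),cv2.DIST_HUBER,0,.01,.01).ravel()
    if vy>0: vx,vy=-vx,-vy
    return np.array([x0,y0]),np.array([vx,vy]),np.degrees(np.arctan2(vy,vx))
print(np.nanmedian(z[30:60,200:300]),np.nanmedian(z[100:200,330:400]),np.nanmedian(z[145:180,245:265]))
r=edges(25,34,30,85,220,290,345,-1); s=edges(20,30,26,140,200,230,290,1); s2=edges(20,30,26,140,200,230,290,-1)
print(r,s,s2)
n=np.array([-r[1][1],r[1][0]]); print('gap',(r[0]-s[0])@n,'stock width',(s[0]-s2[0])@n)
```

```text
-1.479920889878798 28.694806006087276 24.642680035327203
(array([669.29, -75.85], dtype=float32), array([ 0.1 , -0.99], dtype=float32), np.float32(-84.13863)) (array([649.86, -86.8 ], dtype=float32), array([ 0.09, -1.  ], dtype=float32), np.float32(-84.95388)) (array([628.33, -91.33], dtype=float32), array([ 0.09, -1.  ], dtype=float32), np.float32(-84.56581))
gap 20.439926 stock width 21.883696
```

Emit:
{"fn": "carry_out", "kwargs": {"deltas": [[[0, 0, 0.04], 0, 0], [[0, 0.2, 0], 0, 0], [[0, 0.4, 0], 0, 0], [[0, 0.4, 0], 0, 0], [[0, 0.4, 0], 0, 0], [[0, 0.3, 0], 0, 0], [[0, 0.15, 0], 0, 0], [[0, 0, 0], 0, 0], [[0, 0, 0], 0, 0]]}}

```text
clock: 9.83
eef_pos: [661.6, -123.9, 56.7]
eef_rot: [3.141, 0.0, 1.67]
wrist_force: [-2.2, -1.1, 5.4]
finger_gap: 15.8
```

Run:
```python
from h import *
st()
```

```text
t 9.83 pos [ 661.56 -123.9    56.67] rotdeg [179.95   0.02  95.7 ] F [-2.24 -1.13  5.39] M [ 0.05  0.76 -0.02] gap 15.84 j [-0.24  0.74  1.28 -0.    1.12 -0.34]
```

Emit:
{"fn": "carry_out", "kwargs": {"deltas": [[[0, 0.05, -0.02], 0, 0], [[0, 0.05, 0], 0, 0], [[0, 0, 0], 0, 0], [[0, 0, 0], 0, 0]]}}

```text
clock: 10.17
eef_pos: [662.0, -123.8, 56.7]
eef_rot: [-3.141, 0.0, 1.67]
wrist_force: [-5.6, -0.2, 6.5]
finger_gap: 15.9
```

Run:
```python
from h import *
st()
```

```text
t 10.17 pos [ 661.99 -123.84   56.69] rotdeg [-179.98    0.01   95.69] F [-5.6  -0.2   6.49] M [-0.04  1.47 -0.12] gap 15.87 j [-0.24  0.74  1.27 -0.    1.13 -0.34]
```

Emit:
{"fn": "carry_out", "kwargs": {"deltas": [[[0, 0.03, -0.03], 0, 0], [[0, 0.02, 0], 0, 0], [[0, 0, 0], 0, 0], [[0, 0, 0], 0, 0], [[0, 0, 0], 0, 0]]}}

```text
clock: 10.58
eef_pos: [662.5, -123.7, 56.7]
eef_rot: [-3.141, 0.0, 1.67]
wrist_force: [-5.9, 0.0, 5.7]
finger_gap: 15.6
```

Run:
```python
from h import *
st(); snap('wrist','w5'); st()
```

```text
t 10.58 pos [ 662.49 -123.74   56.7 ] rotdeg [-179.97    0.01   95.7 ] F [-5.89  0.02  5.7 ] M [-0.14  1.27 -0.12] gap 15.64 j [-0.24  0.74  1.27 -0.    1.13 -0.34]
t 10.63 pos [ 662.5  -123.75   56.71] rotdeg [-179.98    0.01   95.7 ] F [-5.58  0.39  5.72] M [-0.05  1.29 -0.03] gap 15.56 j [-0.24  0.74  1.27 -0.    1.13 -0.34]
```

View pics/w5.png

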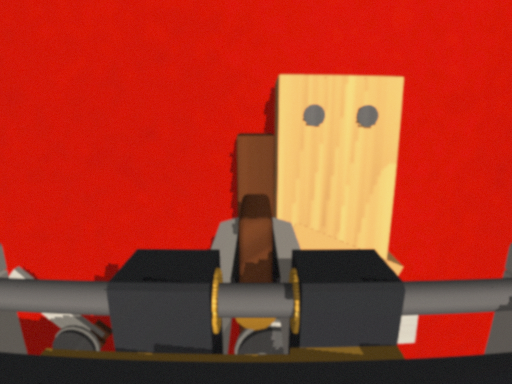

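```bash
cat >> h.py <<'E'
def edges(f,z,lo,hi,zp,v0,v1,u0,u1,side):
    pts=[]
    for v in range(v0,v1):
        k=[u for u in range(u0,u1) if lo<z[v,u]<hi]
        if k: pts.append((max(k)+.5 if side>0 else min(k)-.5,v))
    W=onplane(f,pts,zp)[:,:2]; vx,vy,x0,y0=cv2.fitLine(W.astype(np.float32),cv2.DIST_HUBER,0,.01,.01).ravel()
    if vy>0: vx,vy=-vx,-vy
    return np.array([x0,y0]),np.array([vx,vy]),float(np.degrees(np.arctan2(vy,vx)))
E
python3 - <<'E'
from h import *
P,p=world('w5'); z=P[...,2]
r=edges('w5',z,27.2,34,30,85,215,250,345,-1); s=edges('w5',z,21,26.5,26,140,200,230,290,1); s2=edges('w5',z,21,26.5,26,140,200,230,290,-1)
n=np.array([-r[1][1],r[1][0]]); print(r,s,s2,'gap',(r[0]-s[0])@n,'stock width',(s[0]-s2[0])@n)
img=cv2.imread('pics/w5.png')[60:230,210:330]; cv2.imwrite('pics/w5c.png',cv2.resize(img,(420,595),interpolation=cv2.INTER_CUBIC))
for v in [90,150,170,190,205]: print(v,p[v,268:284].tolist()[::1][0:16:1] if v==170 else '',z[v,266:284].round(0))
E
```

```text
(array([669.44, -70.01], dtype=float32), array([ 0.1, -1. ], dtype=float32), -84.46076965332031) (array([670.26, -82.21], dtype=float32), array([ 0.04, -1.  ], dtype=float32), -87.7242431640625) (array([647.43, -84.46], dtype=float32), array([ 0.09, -1.  ], dtype=float32), -85.10004425048828) gap 0.36442828 stock width 22.936768
90  [-1. -1. -3. -2. -1. -1. -1. -1. -2. -1.  7. 16. 25. 29. 28. 28. 28. 28.]
150  [23. nan 25. 25. 25. 23. 25. 25. 25.  6. 16. 26. 30. 28. 28. 28. 28. 28.]
170 [[116, 65, 34], [116, 65, 34], [117, 66, 38], [115, 65, 37], [110, 60, 32], [101, 57, 32], [93, 60, 33], [98, 68, 38], [125, 91, 54], [174, 130, 75], [227, 177, 104], [242, 205, 122], [246, 212, 126], [246, 211, 125], [246, 209, 124], [247, 208, 122]] [24. 25. 25. 25. 25. 26. 25. 24. -1.  9. 20. 27. 28. 29. 28. 27. 29. 29.]
190  [24. 25. 24. 24. 24. 25. 25. 24.  2. 12. 23. 28. 29. 30. 29. 28. 29. 29.]
205  [51. 50. 49. 49. 24. 25. 25. 24.  4. 14. 24. 28. 31. 29. nan 30. 29. 28.]
```

View pics/w5c.png

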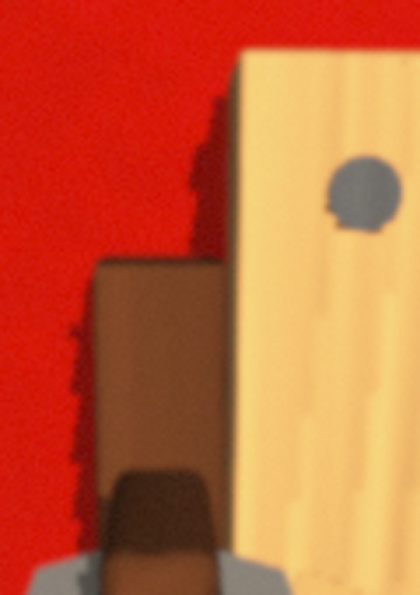

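Emit:
{"fn": "carry_out", "kwargs": {"deltas": [[[0, 0, -0.03], 0, 0], [[0, 0, 0], 0, 0], [[0, 0, 0], 0, 0]]}}

```text
clock: 10.88
eef_pos: [662.6, -123.7, 56.7]
eef_rot: [-3.141, 0.0, 1.67]
wrist_force: [-3.2, -2.0, 0.3]
finger_gap: 15.6
```

Run:
```python
from h import *
st()
```

```text
t 10.88 pos [ 662.6  -123.69   56.71] rotdeg [-179.99    0.     95.7 ] F [-3.19 -1.95  0.29] M [-0.21  0.79  0.03] gap 15.62 j [-0.24  0.74  1.27 -0.    1.13 -0.34]
```

Emit:
{"fn": "carry_out", "kwargs": {"deltas": [[[0, 0.04, -0.01], 0, 0], [[0, 0.04, 0], 0, 0], [[0, 0, 0], 0, 0], [[0, 0, 0], 0, 0]]}}

```text
clock: 11.22
eef_pos: [663.4, -123.5, 56.7]
eef_rot: [-3.142, -0.0, 1.67]
wrist_force: [-1.4, -0.3, -1.9]
finger_gap: 15.9
```

Run:
```python
from h import *
st()
```

```text
t 11.22 pos [ 663.44 -123.47   56.72] rotdeg [-180.     -0.01   95.7 ] F [-1.4  -0.35 -1.88] M [-0.06  0.43 -0.06] gap 15.94 j [-0.24  0.74  1.27  0.    1.13 -0.34]
```

Friction is now low, at about 1.4 N. I'll keep closing the gap.

Emit:
{"fn": "carry_out", "kwargs": {"deltas": [[[0, 0.04, 0], 0, 0], [[0, 0.04, 0], 0, 0], [[0, 0, 0], 0, 0], [[0, 0, 0], 0, 0]]}}

```text
clock: 11.55
eef_pos: [663.9, -123.4, 56.7]
eef_rot: [-3.141, -0.0, 1.67]
wrist_force: [-4.5, 0.8, -1.8]
finger_gap: 15.9
```

Run:
```python
from h import *
st()
```

```text
t 11.55 pos [ 663.95 -123.39   56.73] rotdeg [-179.95   -0.02   95.7 ] F [-4.52  0.75 -1.76] M [0.02 1.07 0.  ] gap 15.93 j [-0.24  0.74  1.27 -0.    1.13 -0.34]
```

Emit:
{"fn": "carry_out", "kwargs": {"deltas": [[[0, 0.04, 0], 0, 0], [[0, 0, 0], 0, 0], [[0, 0, 0], 0, 0]]}}

```text
clock: 11.8
eef_pos: [664.0, -123.4, 56.7]
eef_rot: [-3.14, -0.0, 1.67]
wrist_force: [-7.7, 0.2, 0.2]
finger_gap: 15.6
```

Run:
```python
from h import *
st(); snap('wrist','w6'); st()
P,p=world('w6'); z=P[...,2]
for v in [100,120,145,170,190,205]: print(v,z[v,266:284].round(0))
img=cv2.imread('pics/w6.png')[60:230,210:330]; cv2.imwrite('pics/w6c.png',cv2.resize(img,(420,595),interpolation=cv2.INTER_CUBIC))
```

```text
t 11.8 pos [ 663.98 -123.39   56.72] rotdeg [-179.89   -0.03   95.7 ] F [-7.66  0.15  0.19] M [-0.06  1.71 -0.04] gap 15.58 j [-0.24  0.74  1.27 -0.    1.13 -0.34]
t 11.85 pos [ 664.01 -123.39   56.72] rotdeg [-179.9    -0.02   95.7 ] F [-7.98  0.28 -0.56] M [-0.07  1.74  0.03] gap 16.13 j [-0.24  0.74  1.27 -0.    1.13 -0.34]
100 [-2. -2. -1. -1. -2. -0. -0.  1. 15. 23. 28. 29. 30. 28. 29. 29. 29. 28.]
120 [-3. -1. -1. -2. -2. -1. -2.  5. 17. 27. 28. 28. 29. 29. 29. 28. 29. 28.]
145 [25. 25. 24. 24. 24. 26. 24. 26. 24. 29. 29. 29. 28. 30. 29. 29. 28. 28.]
170 [24. 23. 25. 25. 25. 24. 23. 24. 24. 28. 29. 28. 28. 29. 28. 28. 29. 29.]
190 [24. 25. 25. 26. 23. 25. 24. 24. 27. 29. 29. 29. 29. 29. 28. 29. 29. 28.]
205 [52. 51. 50. 48. 24. 25. 25. 24. 28. 30. 28. 29. 28. nan 29. 29. 29. 29.]
```

View pics/w6c.png

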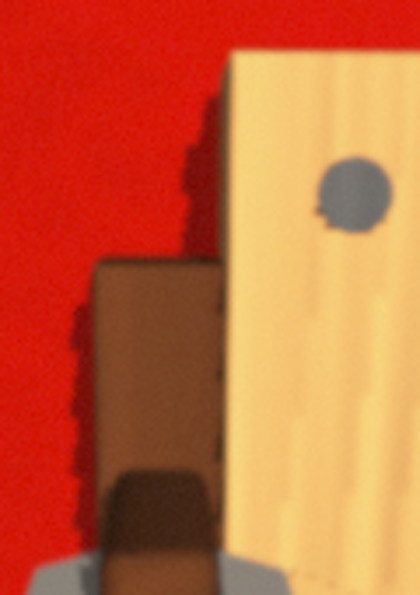

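Emit:
{"fn": "carry_out", "kwargs": {"deltas": [[[0, 0, 0], 0.4, 0], [[0, 0, 0], 0, 0], [[0, 0, 0], 0, 0]]}}

```text
clock: 12.1
eef_pos: [664.0, -123.4, 56.7]
eef_rot: [-3.14, -0.0, 1.664]
wrist_force: [-7.9, 0.5, 0.8]
finger_gap: 15.9
```

Run:
```python
from h import *
st(); snap('top','t6'); st()
```

```text
t 12.1 pos [ 664.01 -123.41   56.74] rotdeg [-179.9    -0.02   95.32] F [-7.94  0.48  0.8 ] M [-0.    1.72  0.26] gap 15.88 j [-0.24  0.74  1.27 -0.    1.13 -0.33]
t 12.15 pos [ 664.01 -123.38   56.73] rotdeg [-179.9    -0.02   95.32] F [-7.88  0.85  0.59] M [-0.    1.68  0.29] gap 15.76 j [-0.24  0.74  1.27 -0.    1.13 -0.33]
```

Emit:
{"fn": "carry_out", "kwargs": {"deltas": [[[0, -0.02, 0], -0.25, 0], [[0, 0, 0], 0, 0], [[0.1, 0, 0], 0, 0], [[0.2, 0, 0], 0, 0], [[0.2, 0, 0], 0, 0], [[0.2, 0, 0], 0, 0], [[0.2, 0, 0], 0, 0], [[0.1, 0, 0], 0, 0], [[0, 0, 0], 0, 0], [[0, 0, 0], 0, 0]]}}

```text
clock: 12.98
eef_pos: [663.0, -114.1, 56.8]
eef_rot: [-3.14, 0.001, 1.668]
wrist_force: [-5.0, -3.6, -1.6]
finger_gap: 15.5
```

Run:
```python
from h import *
st()
```

```text
t 12.98 pos [ 663.04 -114.14   56.77] rotdeg [-179.94    0.04   95.54] F [-4.96 -3.62 -1.55] M [-0.73  1.36  0.04] gap 15.46 j [-0.22  0.74  1.28 -0.    1.13 -0.32]
```

Emit:
{"fn": "carry_out", "kwargs": {"deltas": [[[0.1, 0, 0], 0, 0], [[0.2, 0, 0], 0, 0], [[0.2, 0, 0], 0, 0], [[0.2, 0, 0], 0, 0], [[0.2, 0, 0], 0, 0], [[0.2, 0, 0], 0, 0], [[0.2, 0, 0], 0, 0], [[0.2, 0, 0], 0, 0], [[0.2, 0, 0], 0, 0], [[0.2, 0, 0], 0, 0], [[0.2, 0, 0], 0, 0], [[0.2, 0, 0], 0, 0], [[0.1, 0, 0], 0, 0], [[0, 0, 0], 0, 0], [[0, 0, 0], 0, 0]]}}

```text
clock: 14.23
eef_pos: [660.7, -90.3, 56.8]
eef_rot: [-3.14, 0.001, 1.668]
wrist_force: [-5.3, -4.0, -1.4]
finger_gap: 15.7
```

Run:
```python
from h import *
st(); snap('scene','s6'); st()
img=cv2.imread('pics/s6.png')[200:360,150:310]; cv2.imwrite('pics/s6c.png',cv2.resize(img,(600,600)))
```

```text
t 14.23 pos [660.71 -90.31  56.79] rotdeg [-179.93    0.04   95.54] F [-5.3  -4.   -1.38] M [-0.85  1.37  0.08] gap 15.73 j [-0.19  0.73  1.3  -0.    1.12 -0.29]
t 14.28 pos [660.68 -90.3   56.77] rotdeg [-179.93    0.04   95.54] F [-5.87 -4.2  -2.01] M [-0.85  1.35  0.04] gap 15.72 j [-0.19  0.73  1.3  -0.    1.12 -0.29]
```

View pics/s6c.png

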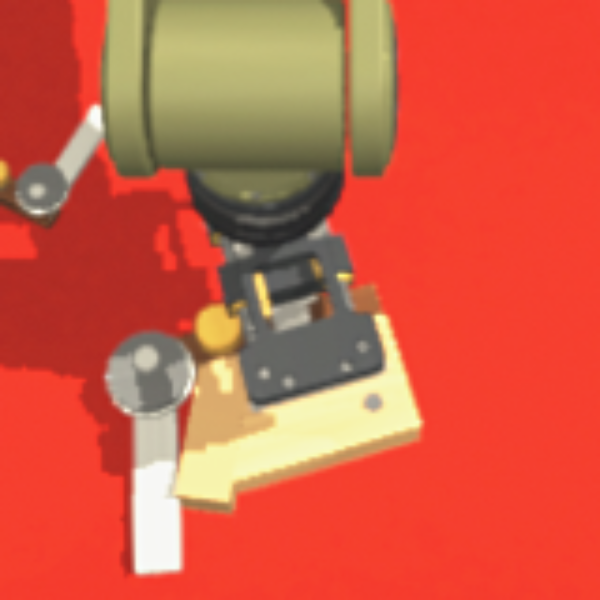

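The blade is touching the tip of the mitre and starting to open, with about 15 mm still to go.

Emit:
{"fn": "carry_out", "kwargs": {"deltas": [[[0.1, 0, 0], 0, 0], [[0.15, 0, 0], 0, 0], [[0.15, 0, 0], 0, 0], [[0.15, 0, 0], 0, 0], [[0.15, 0, 0], 0, 0], [[0.15, 0, 0], 0, 0], [[0.15, 0, 0], 0, 0], [[0.1, 0, 0], 0, 0], [[0, 0, 0], 0, 0], [[0, 0, 0], 0, 0]]}}

```text
clock: 15.12
eef_pos: [659.7, -79.5, 56.8]
eef_rot: [-3.14, 0.001, 1.667]
wrist_force: [-6.5, -4.5, -1.1]
finger_gap: 15.5
```

Run:
```python
from h import *
st()
```

```text
t 15.12 pos [659.65 -79.48  56.82] rotdeg [-179.94    0.05   95.54] F [-6.47 -4.53 -1.06] M [-1.04  1.4  -0.01] gap 15.5 j [-0.17  0.72  1.31 -0.    1.11 -0.27]
```

Emit:
{"fn": "carry_out", "kwargs": {"deltas": [[[0.06, 0, 0], 0, 0], [[0.06, 0, 0], 0, 0], [[0.06, 0, 0], 0, 0], [[0.06, 0, 0], 0, 0], [[0.06, 0, 0], 0, 0], [[0, 0, 0], 0, 0], [[0, 0, 0], 0, 0]]}}

```text
clock: 15.7
eef_pos: [659.4, -76.7, 56.8]
eef_rot: [-3.14, 0.001, 1.667]
wrist_force: [-6.3, -7.4, -1.2]
finger_gap: 15.7
```

Run:
```python
from h import *
st(); snap('scene','s7')
img=cv2.imread('pics/s7.png')[200:360,150:310]; cv2.imwrite('pics/s7c.png',cv2.resize(img,(600,600)))
```

```text
t 15.7 pos [659.36 -76.67  56.83] rotdeg [-179.94    0.06   95.53] F [-6.26 -7.4  -1.21] M [-1.16  1.37  0.08] gap 15.68 j [-0.17  0.72  1.31 -0.    1.11 -0.27]
```

View pics/s7c.png

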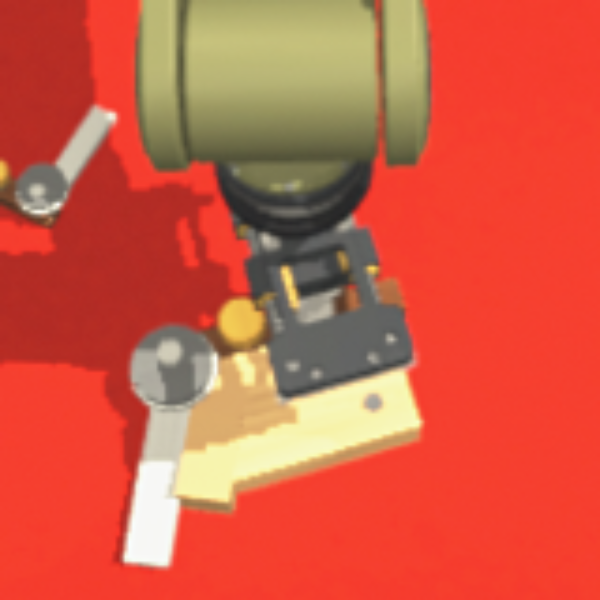

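Emit:
{"fn": "carry_out", "kwargs": {"deltas": [[[0.04, 0, 0], 0, 0], [[0, 0, 0], 0, 0], [[0, 0, 0], 0, 0]]}}

```text
clock: 16.0
eef_pos: [659.3, -76.3, 56.8]
eef_rot: [-3.14, 0.001, 1.667]
wrist_force: [-6.4, -6.7, -1.7]
finger_gap: 15.5
```

Run:
```python
from h import *
st()
```

```text
t 16.0 pos [659.34 -76.32  56.81] rotdeg [-179.94    0.07   95.53] F [-6.4  -6.69 -1.72] M [-1.23  1.31  0.11] gap 15.54 j [-0.17  0.72  1.31 -0.    1.11 -0.27]
```

Emit:
{"fn": "carry_out", "kwargs": {"deltas": [[[0.04, 0, 0], 0, 0], [[0.04, 0, 0], 0, 0], [[0, 0, 0], 0, 0], [[0, 0, 0], 0, 0]]}}

```text
clock: 16.33
eef_pos: [659.2, -75.5, 56.8]
eef_rot: [-3.14, 0.001, 1.667]
wrist_force: [-6.1, -6.7, -1.0]
finger_gap: 15.6
```

Run:
```python
from h import *
st()
```

```text
t 16.33 pos [659.23 -75.51  56.81] rotdeg [-179.93    0.07   95.53] F [-6.15 -6.7  -1.04] M [-1.27  1.36  0.  ] gap 15.56 j [-0.17  0.72  1.31 -0.    1.11 -0.26]
```

Emit:
{"fn": "carry_out", "kwargs": {"deltas": [[[0.04, 0, 0], 0, 0], [[0.04, 0, 0], 0, 0], [[0, 0, 0], 0, 0], [[0, 0, 0], 0, 0]]}}

```text
clock: 16.67
eef_pos: [659.2, -75.3, 56.8]
eef_rot: [-3.141, 0.002, 1.667]
wrist_force: [-5.4, -9.6, -1.6]
finger_gap: 15.5
```

Run:
```python
from h import *
st()
```

```text
t 16.67 pos [659.21 -75.27  56.84] rotdeg [-179.94    0.11   95.52] F [-5.44 -9.65 -1.62] M [-1.85  1.27  0.05] gap 15.52 j [-0.17  0.72  1.31 -0.    1.11 -0.26]
```

Run:
```python
from h import *
snap('scene','s8'); st()
img=cv2.imread('pics/s8.png')[275:355,170:270]; cv2.imwrite('pics/s8c.png',cv2.resize(img,(750,600),interpolation=cv2.INTER_CUBIC))
```

```text
t 16.72 pos [659.22 -75.27  56.85] rotdeg [-179.94    0.11   95.52] F [-4.73 -9.8  -1.48] M [-1.83  1.31  0.03] gap 15.78 j [-0.17  0.72  1.31 -0.    1.11 -0.26]
```

View pics/s8c.png

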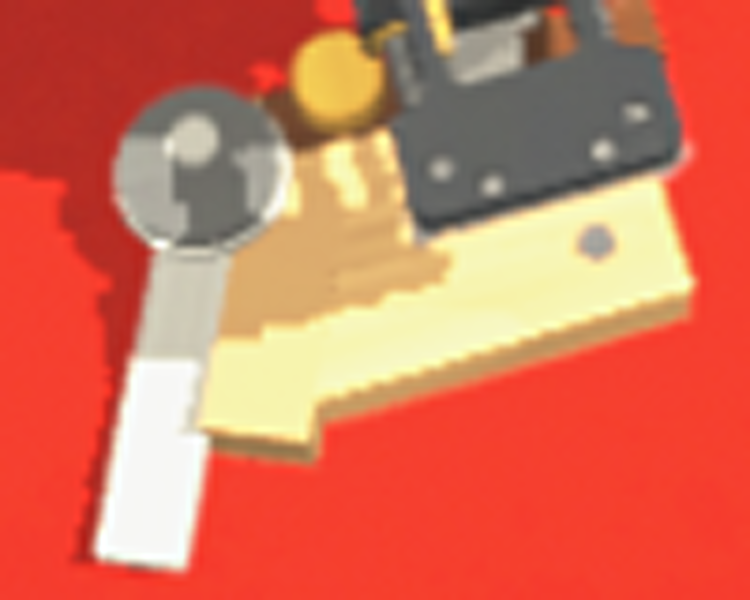

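Emit:
{"fn": "carry_out", "kwargs": {"deltas": [[[0, 0, 0], 0, 0], [[0, 0, 0], 0, 0], [[0, 0, 0], 0, 0], [[0, 0, 0], 0, 0], [[0, 0, 0], 0, 0], [[0, 0, 0], 0, 0], [[0, 0, 0], 0, 0.5], [[0, 0, 0], 0, 0.5], [[0, 0, 0], 0, 0.5], [[0, 0, 0], 0, 0.5], [[0, 0, 0], 0, 0.5], [[0, 0, 0], 0, 0.5], [[0, 0, 0], 0, 0.5]]}}

```text
clock: 17.8
eef_pos: [659.7, -73.6, 57.0]
eef_rot: [3.141, -0.0, 1.668]
wrist_force: [-0.9, -1.2, -0.1]
finger_gap: 46.8
```

Run:
```python
from h import *
st()
```

```text
t 17.8 pos [659.66 -73.58  56.98] rotdeg [179.99  -0.    95.56] F [-0.85 -1.21 -0.07] M [-0.04  0.08  0.01] gap 46.78 j [-0.17  0.72  1.31  0.    1.11 -0.26]
```

Emit:
{"fn": "carry_out", "kwargs": {"deltas": [[[0, 0, -0.8], 0, 0.5], [[0, 0, -2.0], 0, 0.5], [[0, 0, -2.2], 0, 0.4], [[-1.0, -0.06, 0], 0, 0], [[-2.0, 0, 0], 0, 0], [[-1.27, 0, 0], 0, 0], [[0, 0, 0.8], 0, 0], [[0, 0, 1.0], 0, 0], [[0, 0, 0.4], 0, 0], [[0, 0, 0], 0, 0], [[0, 0, 0], 0, 0]], "grip_force": 20}}

```text
clock: 18.72
eef_pos: [662.9, -115.5, 84.2]
eef_rot: [-3.14, -0.0, 1.668]
wrist_force: [0.2, 0.4, 0.6]
finger_gap: 0.8
```

Run:
```python
from h import *
st(); snap('scene','s9'); snap('wrist','w9')
img=cv2.imread('pics/s9.png')[200:350,150:300]; cv2.imwrite('pics/s9c.png',cv2.resize(img,(600,600),interpolation=cv2.INTER_CUBIC))
```

```text
t 18.72 pos [ 662.92 -115.47   84.25] rotdeg [-179.94   -0.03   95.59] F [0.23 0.37 0.61] M [-0.09  0.01 -0.02] gap 0.82 j [-0.23  0.71  1.26  0.    1.17 -0.32]
```

View pics/s9c.png

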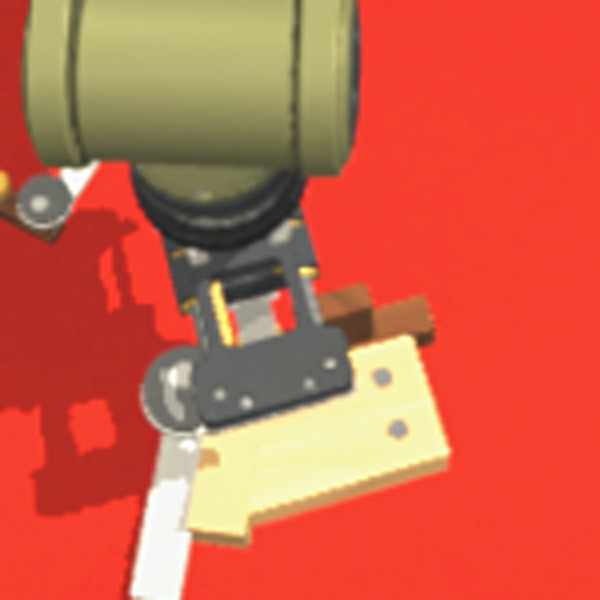

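View pics/w9.png

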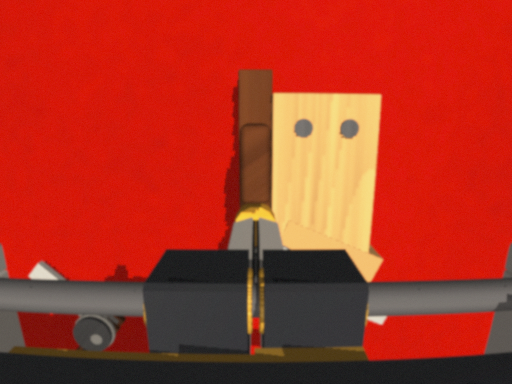

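Emit:
{"fn": "carry_out", "kwargs": {"deltas": [[[0, 0, 0.5], 0, 0], [[0, 0, 0.3], 0, 0], [[0, 0, 0.15], 0, 0], [[0, 0, 0.15], 0, 0], [[0, 0, 0.15], 0, 0], [[0, 0, 0.15], 0, 0], [[0, 0, 0.15], 0, 0], [[0, 0, 0.15], 0, 0], [[0, 0, 0], 0, 0], [[0, 0, 0], 0, 0]]}}

```text
clock: 19.65
eef_pos: [663.4, -116.0, 68.9]
eef_rot: [3.141, 0.0, 1.668]
wrist_force: [-3.0, 1.5, 8.8]
finger_gap: 0.6
```

Run:
```python
from h import *
st()
```

```text
t 19.65 pos [ 663.37 -116.03   68.92] rotdeg [179.95   0.    95.56] F [-2.97  1.5   8.82] M [ 0.33  0.69 -0.01] gap 0.62 j [-0.23  0.72  1.27  0.    1.15 -0.32]
```

Emit:
{"fn": "carry_out", "kwargs": {"deltas": [[[0, 0, 0.1], 0, 0], [[0, 0, 0.1], 0, 0], [[0, 0, 0.1], 0, 0], [[0, 0, 0], 0, 0], [[0, 0, 0], 0, 0]]}}

```text
clock: 20.07
eef_pos: [663.4, -116.0, 66.3]
eef_rot: [3.14, 0.0, 1.668]
wrist_force: [-5.1, 2.8, 12.3]
finger_gap: 0.4
```

Run:
```python
from h import *
st()
```

```text
t 20.07 pos [ 663.44 -116.03   66.34] rotdeg [179.93   0.    95.56] F [-5.06  2.78 12.26] M [ 0.45  0.97 -0.  ] gap 0.38 j [-0.23  0.73  1.27  0.    1.14 -0.32]
```

Emit:
{"fn": "carry_out", "kwargs": {"deltas": [[[0.02, 0, 0.05], 0, 0], [[0.01, 0, 0.05], 0, 0], [[0, 0, 0.05], 0, 0], [[0, 0, 0], 0, 0], [[0, 0, 0], 0, 0]]}}

```text
clock: 20.48
eef_pos: [663.6, -116.0, 66.0]
eef_rot: [3.14, 0.001, 1.668]
wrist_force: [-9.5, 1.3, 21.7]
finger_gap: 0.1
```

Run:
```python
from h import *
st()
```

```text
t 20.48 pos [ 663.56 -116.     66.02] rotdeg [179.9    0.04  95.55] F [-9.52  1.32 21.74] M [ 0.38  1.96 -0.04] gap 0.07 j [-0.23  0.73  1.27 -0.    1.14 -0.32]
```

Emit:
{"fn": "carry_out", "kwargs": {"deltas": [[[0, 0, -0.8], 0, 0], [[0, 0, -2.5], 0, 0], [[-2.5, 0, -2.5], 0, 0], [[-3.5, 0, -1.2], 0, 0.2], [[-3.5, 0, -1.0], 0, 0.5], [[-3.5, 0, 0], 0, 0.5], [[-2.0, 0, 0], 0, 0.5], [[0, 0, 0], 0, 0.5], [[0, 0, 0], 0, 0.5], [[0, 0, 0], 0, 0.5]]}}

```text
clock: 21.32
eef_pos: [677.6, -264.3, 143.1]
eef_rot: [-3.141, -0.001, 1.668]
wrist_force: [-0.1, 0.9, -0.2]
finger_gap: 43.4
```

Run:
```python
from h import *
st(); snap('wrist','w10'); st()
```

```text
t 21.32 pos [ 677.56 -264.26  143.09] rotdeg [-179.97   -0.03   95.58] F [-0.13  0.87 -0.16] M [-0.07  0.02 -0.03] gap 43.45 j [-0.42  0.78  1.    0.    1.36 -0.52]
t 21.37 pos [ 677.73 -263.91  143.34] rotdeg [-179.99   -0.02   95.61] F [ 0.21  0.26 -0.67] M [-0.05  0.02 -0.06] gap 45.85 j [-0.42  0.78  1.    0.    1.36 -0.52]
```

View pics/w10.png

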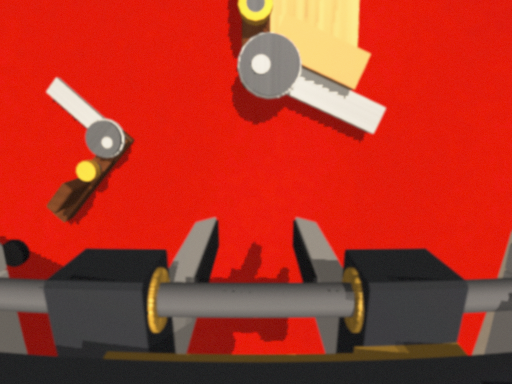

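Run:
```python
from h import *
P,p=world('w10'); z=P[...,2]
print('cap z',z[3:16,248:262].round(0)[::3], 'disc z',np.nanmedian(z[60:70,285:295]),'bench',np.nanmedian(z[180:200,250:350]))
# blade outer (lower) edge and facing line in image
g=cv2.cvtColor(p,cv2.COLOR_RGB2HSV)
white=(g[...,1]<70)&(g[...,2]>150); white[:, :292]=0; white[:60]=0; white[140:]=0
n,l,s,c=cv2.connectedComponentsWithStats(white.astype(np.uint8)); i=1+np.argmax(s[1:,4]); v,u=np.nonzero(l==i)
print(s[i]); W=onplane('w10',np.c_[u,v],18)
# lower edge: per col max v
def fit(pts,zp):
    W=onplane('w10',pts,zp)[:,:2].astype(np.float32); vx,vy,x0,y0=cv2.fitLine(W,cv2.DIST_HUBER,0,.01,.01).ravel()
    if vx<0: vx,vy=-vx,-vy
    t=(W-[x0,y0])@np.array([-vy,vx]); return np.array([x0,y0]),np.array([vx,vy]),np.degrees(np.arctan2(vy,vx)),t.std()
lo=[(uu,v[u==uu].max()+.5) for uu in range(305,368)]; L=fit(lo,18)
hi=[(uu,v[u==uu].min()-.5) for uu in range(345,378)]; H=fit(hi,18)
print('blade lower',L,'upper free',H)
# facing lower edge at z=30: wood colour
wood=(g[...,0]>8)&(g[...,0]<28)&(g[...,1]>70)&(g[...,2]>120)&(z>24)
f=[]
for uu in range(308,355):
    k=np.nonzero(wood[:120,uu])[0]
    if len(k): f.append((uu,k.max()+.5))
F=fit(f,30); print('facing',F)
n=np.array([-L[1][1],L[1][0]]); print('facing to blade outer edge',(F[0]-L[0])@n)
```

```text
cap z [[42. 41. 42. 42. 42. 43. 43. 41. 42. 42. 42. 43. 42. 42.]
 [43. 43. 42. 43. 43. 43. 43. 43. 43. 42. 43. 43. 43. 43.]
 [42. 43. 42. 41. 44. 43. 43. 44. 42. 43. 43. 42. 40. 42.]
 [43. 43. 42. 44. 43. 43. 41. 42. 43. 42. 42. 43. 44. 43.]
 [42. 42. 43. 43. 41. 42. 42. 42. 43. 42. 43. 43. 44. 43.]] disc z 41.159427747280375 bench -1.2479833263365094
[ 292   60   93   73 2688]
blade lower (array([ 739.79, -191.79], dtype=float32), array([ 0.95, -0.31], dtype=float32), np.float32(-17.904741), np.float32(0.21783414)) upper free (array([ 763.03, -173.69], dtype=float32), array([ 0.95, -0.31], dtype=float32), np.float32(-17.789083), np.float32(0.6066962))
facing (array([ 728.55, -162.96], dtype=float32), array([ 0.95, -0.3 ], dtype=float32), np.float32(-17.648266), np.float32(0.27830303))
facing to blade outer edge 23.985218
```

Run:
```python
from h import *
a,Wa,c,W,M=poly('w1',(290,390,0,140),20,34,28,eps=3)
print(np.c_[a,Wa])
a,Wa,c,W,M=poly('top0',(138,220,96,140),20,36,28,eps=2)
print(np.c_[a,Wa])
img=cv2.imread('pics/w1.png')[0:150,270:420]; cv2.imwrite('pics/w1c.png',cv2.resize(img,(600,600),interpolation=cv2.INTER_CUBIC))
plan(659.2,-75.3,112,95.56,op=0.5)
```

```text
[[303.     0.   642.86 271.84  28.  ]
 [321.    86.   653.09 171.28  28.  ]
 [370.   131.   709.19 109.11  28.  ]
 [378.   124.   719.95 116.47  28.  ]
 [336.    83.   671.7  172.46  28.  ]
 [345.    74.   683.67 181.62  28.  ]
 [331.     0.   675.61 267.86  28.  ]]
[[212.   104.   710.07 110.48  28.  ]
 [208.   101.   718.08 121.    28.  ]
 [189.   118.   673.24 169.55  28.  ]
 [185.   114.   683.84 180.18  28.  ]
 [144.   118.   673.78 287.15  28.  ]
 [144.   129.   644.72 286.24  28.  ]
 [189.   126.   652.18 169.11  28.  ]]
[[[3.16,0.0,0.52],0.0,0.5],[[3.16,0.0,0.52],0.0,0.5],[[3.16,0.0,0.52],0.0,0.5],[[3.16,0.0,0.52],0.0,0.5],[[3.16,0.0,0.53],0.0,0.5],[[3.15,0.0,0.52],0.1,0.5]]
n 6 end [659.19 -75.32 112.04] 95.51399333440891
```

View pics/w1c.png

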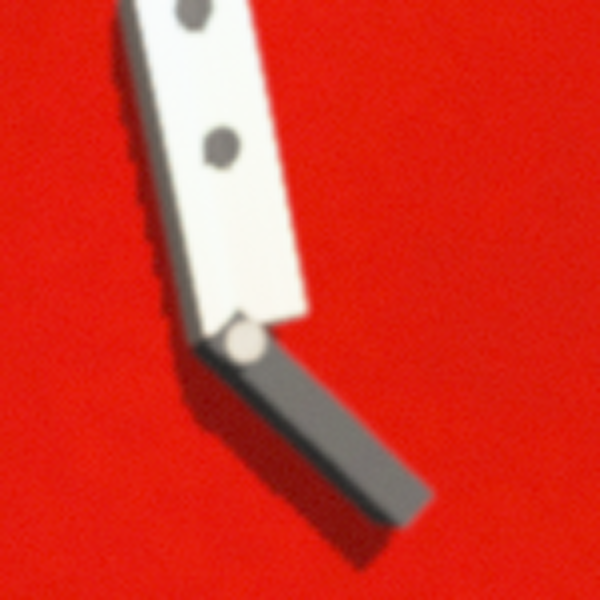

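Emit:
{"fn": "carry_out", "kwargs": {"deltas": [[[2.0, 0, 0], 0, 0.5], [[3.5, 0, 0.3], 0, 0.5], [[3.6, 0, 0.7], 0, 0.5], [[3.6, 0, 1.0], 0, 0.5], [[3.5, 0, 0.7], 0, 0.5], [[2.0, 0, 0.4], 0, 0.5], [[0.77, 0, 0], 0, 0.5], [[0, 0, 0], 0, 0.5], [[0, 0, 0], 0, 0.5], [[0, 0, 0], 0, 0.5]]}}

```text
clock: 22.2
eef_pos: [659.5, -77.7, 113.0]
eef_rot: [3.141, 0.0, 1.667]
wrist_force: [-0.4, 0.3, 0.1]
finger_gap: 47.1
```

Run:
```python
from h import *
st(); plan(659.2,-75.3,56.9,95.56,op=0.5,n=3)
```

```text
t 22.2 pos [659.5  -77.65 112.96] rotdeg [179.96   0.02  95.5 ] F [-0.41  0.33  0.08] M [-0.05  0.02 -0.02] gap 47.1 j [-0.17  0.66  1.28 -0.    1.21 -0.27]
[[[0.08,-0.0,1.87],-0.0,0.5],[[0.08,-0.0,1.87],-0.0,0.5],[[0.08,-0.01,1.87],-0.1,0.5]]
n 3 end [659.17 -75.27  56.86] 95.59906008844185
```

Emit:
{"fn": "carry_out", "kwargs": {"deltas": [[[0.24, 0, 0], 0, 0.5], [[0, 0, 1.0], 0, 0.5], [[0, 0, 2.0], 0, 0.5], [[0, 0, 1.8], 0, 0.4], [[0, 0, 0.75], 0, 0], [[0, 0, 0], 0, 0], [[0, 0, 0], 0, 0], [[0, 0, 0], 0, 0], [[0, 0, 0], 0, 0], [[0, 0, 0], 0, 0], [[0, 0, 0], 0, 0], [[0, 0, 0], 0, 0]], "grip_force": 60}}

```text
clock: 23.2
eef_pos: [659.1, -74.3, 58.0]
eef_rot: [3.141, 0.0, 1.668]
wrist_force: [-5.0, -2.2, 5.0]
finger_gap: 15.8
```

Run:
```python
from h import *
st()
```

```text
t 23.2 pos [659.08 -74.31  58.01] rotdeg [179.97   0.03  95.54] F [-5.04 -2.25  5.03] M [-0.37  1.26  0.07] gap 15.77 j [-0.17  0.72  1.31 -0.    1.11 -0.26]
```

Emit:
{"fn": "carry_out", "kwargs": {"deltas": [[[-0.1, -0.1, -0.03], 0, 0], [[-0.3, -0.2, 0], 0, 0], [[-0.4, -0.3, 0], 0, 0], [[-0.3, -0.2, 0], 0, 0], [[0, 0, -0.4], 0, 0], [[0, 0, -1.0], 0, 0], [[0, 0, -1.5], 0, 0], [[0, 0, -1.5], 0, 0], [[0, 0, -1.2], 0, 0], [[0, 0, -0.4], 0, 0], [[0, 0, 0], 0, 0]]}}

```text
clock: 24.12
eef_pos: [652.4, -85.9, 118.4]
eef_rot: [3.14, 0.001, 1.668]
wrist_force: [-0.1, -0.1, -5.5]
finger_gap: 15.6
```

Run:
```python
from h import *
st(); snap('scene','s11')
img=cv2.imread('pics/s11.png')[180:380,130:400]; cv2.imwrite('pics/s11c.png',cv2.resize(img,(800,592),interpolation=cv2.INTER_CUBIC))
plan(624.4,170,118,95.56,op=0,n=14)
```

```text
t 24.12 pos [652.41 -85.9  118.38] rotdeg [179.92   0.03  95.55] F [-0.14 -0.08 -5.53] M [0.05 0.09 0.02] gap 15.57 j [-0.19  0.64  1.29 -0.    1.21 -0.28]
[[[1.84,-0.02,-0.01],-0.0,0],[[1.84,-0.02,-0.01],-0.0,0],[[1.84,-0.02,-0.0],-0.0,0],[[1.84,-0.02,-0.01],-0.0,0],[[1.84,-0.02,-0.0],-0.0,0],[[1.84,-0.02,-0.01],-0.0,0],[[1.84,-0.02,-0.0],-0.0,0],[[1.84,-0.02,-0.01],-0.0,0],[[1.83,-0.02,-0.0],-0.0,0],[[1.84,-0.02,-0.01],-0.0,0],[[1.83,-0.02,-0.0],-0.0,0],[[1.84,-0.02,-0.01],-0.0,0],[[1.83,-0.02,-0.0],-0.0,0],[[1.84,-0.02,-0.01],-0.0,0]]
n 14 end [624.35 170.02 118.01] 95.54510208217249
```

View pics/s11c.png

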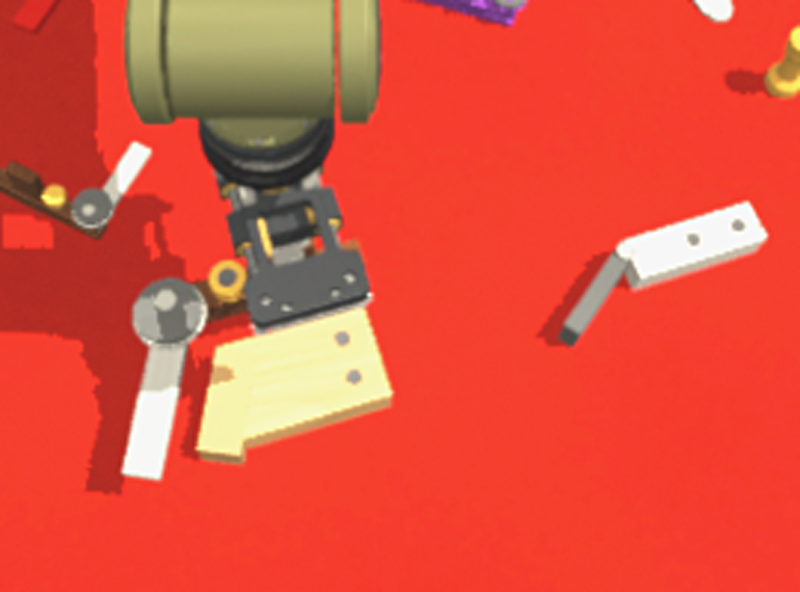

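Emit:
{"fn": "carry_out", "kwargs": {"deltas": [[[0.6, 0, 0], 0, 0], [[1.2, -0.02, 0], 0, 0], [[1.9, -0.02, 0], 0, 0], [[1.9, -0.02, 0], 0, 0], [[1.9, -0.02, 0], 0, 0], [[1.9, -0.02, 0], 0, 0], [[1.9, -0.02, 0], 0, 0], [[1.9, -0.02, 0], 0, 0], [[1.9, -0.02, 0], 0, 0], [[1.9, -0.02, 0], 0, 0], [[1.9, -0.02, 0], 0, 0], [[1.9, -0.02, 0], 0, 0], [[1.9, -0.02, 0], 0, 0], [[1.7, -0.02, 0], 0, 0], [[0.9, -0.02, 0], 0, 0], [[0.3, -0.02, 0], 0, 0], [[0, 0, 0], 0, 0], [[0, 0, 0], 0, 0]]}}

```text
clock: 25.67
eef_pos: [624.3, 168.3, 117.0]
eef_rot: [-3.141, 0.0, 1.667]
wrist_force: [0.9, 0.1, -6.2]
finger_gap: 15.6
```

Run:
```python
from h import *
st(); snap('scene','s12'); snap('wrist','w12'); st()
img=cv2.imread('pics/s12.png')[180:380,230:430]; cv2.imwrite('pics/s12c.png',cv2.resize(img,(600,600),interpolation=cv2.INTER_CUBIC))
```

```text
t 25.67 pos [624.3  168.29 117.  ] rotdeg [-179.98    0.01   95.54] F [ 0.91  0.08 -6.15] M [ 0.02  0.11 -0.03] gap 15.55 j [ 0.21  0.61  1.33 -0.    1.2   0.11]
t 25.77 pos [624.48 167.88 117.17] rotdeg [-179.99    0.01   95.5 ] F [ 0.09 -0.19 -5.69] M [ 0.04  0.09 -0.02] gap 15.8 j [ 0.21  0.61  1.33 -0.    1.2   0.11]
```

View pics/s12c.png

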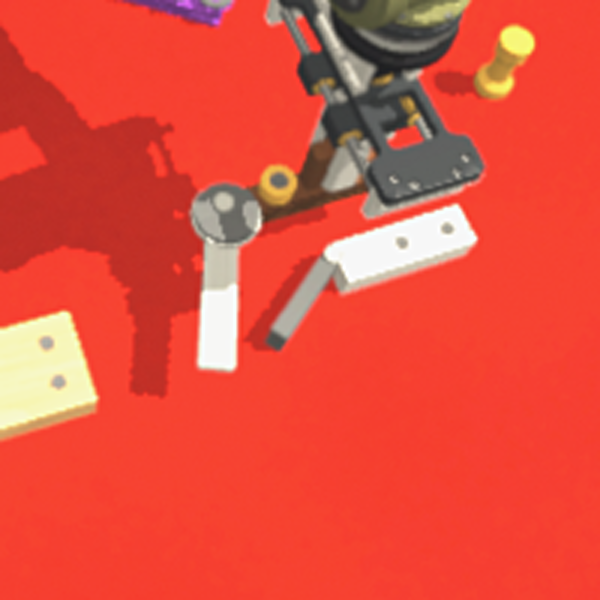

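View pics/w12.png

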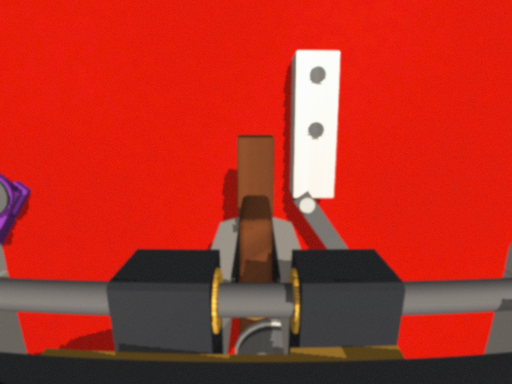

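Run:
```python
from h import *
P,p=world('w12'); z=P[...,2]
print(np.nanmedian(z[60:180,300:330]))
r=edges('w12',z,24.5,33,28,60,190,280,345,-1); r2=edges('w12',z,24.5,33,28,60,190,290,360,1); print(r,r2)
n=np.array([-r[1][1],r[1][0]]); print('width',(r2[0]-r[0])@n)
print('far end',onplane('w12',[(296,50),(339,50),(334,197),(307,205)],28))
t=np.array([624.4,168.1]); print('TCP to jig line',(r[0]-t)@n, '-> gap',(r[0]-t)@n-11)
```

```text
26.718956905167204
(array([648.45, 220.79], dtype=float32), array([ 0.11, -0.99], dtype=float32), -83.88492584228516) (array([679.25, 229.74], dtype=float32), array([ 0.09, -1.  ], dtype=float32), -84.63080596923828)
width 31.580389
far end [[642.54 283.27  28.  ]
 [673.43 286.64  28.  ]
 [685.35 178.28  28.  ]
 [664.98 169.82  28.  ]]
TCP to jig line 29.526765883180836 -> gap 18.526765883180836
```

Emit:
{"fn": "carry_out", "kwargs": {"deltas": [[[0, 0, 0.7], 0, 0], [[0, 0, 1.2], 0, 0], [[0, 0, 1.3], 0, 0], [[0, 0, 1.2], 0, 0], [[0, 0, 0.8], 0, 0], [[0, 0, 0.5], 0, 0], [[0, 0, 0.1], 0, 0], [[0, 0, 0.05], 0, 0], [[0, 0, 0], 0, 0], [[0, 0, 0], 0, 0]]}}

```text
clock: 26.6
eef_pos: [624.5, 168.8, 59.1]
eef_rot: [3.141, -0.0, 1.668]
wrist_force: [0.3, -0.1, -5.7]
finger_gap: 15.4
```

Run:
```python
from h import *
st()
```

```text
t 26.6 pos [624.55 168.77  59.06] rotdeg [179.97  -0.    95.55] F [ 0.33 -0.08 -5.7 ] M [ 0.08  0.08 -0.01] gap 15.42 j [ 0.21  0.68  1.37 -0.    1.09  0.11]
```

Emit:
{"fn": "carry_out", "kwargs": {"deltas": [[[0, 0, 0.08], 0, 0], [[0, 0, 0.04], 0, 0], [[0, 0, 0], 0, 0], [[0, 0, 0], 0, 0]]}}

```text
clock: 26.93
eef_pos: [624.5, 168.8, 57.9]
eef_rot: [3.141, -0.0, 1.668]
wrist_force: [-1.2, -0.1, -0.4]
finger_gap: 15.8
```

Run:
```python
from h import *
st()
```

```text
t 26.93 pos [624.52 168.82  57.93] rotdeg [179.97  -0.    95.56] F [-1.24 -0.06 -0.44] M [-0.07  0.25  0.  ] gap 15.83 j [0.21 0.68 1.37 0.   1.09 0.11]
```

Emit:
{"fn": "carry_out", "kwargs": {"deltas": [[[0, 0.15, -0.01], 0, 0], [[0, 0.35, 0], 0, 0], [[0, 0.4, 0], 0, 0], [[0, 0.4, 0], 0, 0], [[0, 0.25, 0], 0, 0], [[0, 0.1, 0], 0, 0], [[0, 0, 0], 0, 0], [[0, 0, 0], 0, 0]]}}

```text
clock: 27.6
eef_pos: [641.2, 170.4, 57.9]
eef_rot: [3.141, -0.0, 1.668]
wrist_force: [-2.9, 0.3, 4.2]
finger_gap: 15.7
```

Run:
```python
from h import *
st()
```

```text
t 27.6 pos [641.24 170.36  57.95] rotdeg [179.96  -0.    95.54] F [-2.92  0.34  4.2 ] M [-0.2   0.83 -0.1 ] gap 15.67 j [ 0.2   0.72  1.31 -0.    1.11  0.11]
```

Emit:
{"fn": "carry_out", "kwargs": {"deltas": [[[0, 0.05, -0.03], 0, 0], [[0, 0.05, 0], 0, 0], [[0, 0.05, 0], 0, 0], [[0, 0, 0], 0, 0], [[0, 0, 0], 0, 0]]}}

```text
clock: 28.02
eef_pos: [642.3, 170.5, 58.0]
eef_rot: [-3.141, 0.0, 1.668]
wrist_force: [-4.7, -0.3, 3.2]
finger_gap: 15.7
```

Run:
```python
from h import *
st()
```

```text
t 28.02 pos [642.27 170.45  57.95] rotdeg [-179.99    0.     95.55] F [-4.66 -0.29  3.23] M [-0.23  1.08 -0.12] gap 15.71 j [0.2  0.72 1.31 0.   1.12 0.11]
```

Emit:
{"fn": "carry_out", "kwargs": {"deltas": [[[0, 0.03, -0.02], 0, 0], [[0, 0.03, 0], 0, 0], [[0, 0.03, 0], 0, 0], [[0, 0, 0], 0, 0], [[0, 0, 0], 0, 0]]}}

```text
clock: 28.43
eef_pos: [642.8, 170.5, 58.0]
eef_rot: [-3.14, 0.0, 1.668]
wrist_force: [-7.2, -1.8, 3.1]
finger_gap: 15.2
```

Run:
```python
from h import *
st(); snap('wrist','w13')
img=cv2.imread('pics/w13.png')[40:240,200:340]; cv2.imwrite('pics/w13c.png',cv2.resize(img,(420,600),interpolation=cv2.INTER_CUBIC))
```

```text
t 28.43 pos [642.82 170.53  57.96] rotdeg [-179.93    0.01   95.56] F [-7.18 -1.75  3.05] M [-0.3   1.54  0.01] gap 15.24 j [ 0.2   0.72  1.3  -0.    1.12  0.11]
```

View pics/w13c.png

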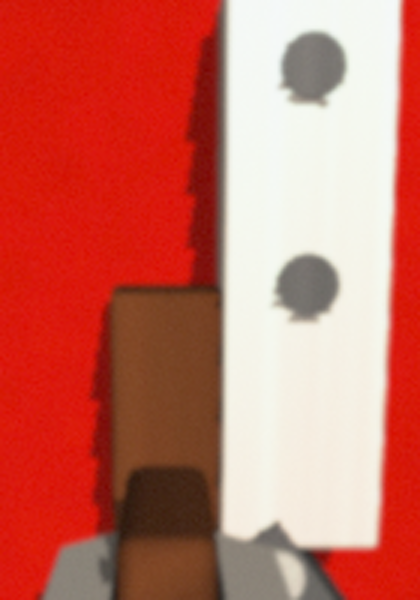

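Emit:
{"fn": "carry_out", "kwargs": {"deltas": [[[0.05, -0.01, -0.02], 0, 0], [[0.15, 0, 0], 0, 0], [[0.2, 0, 0], 0, 0], [[0.2, 0, 0], 0, 0], [[0.2, 0, 0], 0, 0], [[0.2, 0, 0], 0, 0], [[0.2, 0, 0], 0, 0], [[0.2, 0, 0], 0, 0], [[0.2, 0, 0], 0, 0], [[0.1, 0, 0], 0, 0], [[0, 0, 0], 0, 0], [[0, 0, 0], 0, 0]]}}

```text
clock: 29.48
eef_pos: [641.3, 186.6, 58.0]
eef_rot: [-3.14, 0.001, 1.667]
wrist_force: [-6.2, -6.2, 2.1]
finger_gap: 15.9
```

Run:
```python
from h import *
st()
```

```text
t 29.48 pos [641.28 186.57  57.99] rotdeg [-179.93    0.07   95.54] F [-6.19 -6.16  2.1 ] M [-1.09  1.18  0.11] gap 15.9 j [ 0.23  0.73  1.29 -0.    1.12  0.13]
```

Emit:
{"fn": "carry_out", "kwargs": {"deltas": [[[0.1, 0, -0.02], 0, 0], [[0.2, 0, 0], 0, 0], [[0.2, 0, 0], 0, 0], [[0.2, 0, 0], 0, 0], [[0.2, 0, 0], 0, 0], [[0.2, 0, 0], 0, 0], [[0.2, 0, 0], 0, 0], [[0.2, 0, 0], 0, 0], [[0.1, 0, 0], 0, 0], [[0, 0, 0], 0, 0], [[0, 0, 0], 0, 0]]}}

```text
clock: 30.4
eef_pos: [639.7, 202.4, 58.0]
eef_rot: [-3.14, 0.001, 1.668]
wrist_force: [-4.2, -6.4, 0.1]
finger_gap: 15.2
```

Run:
```python
from h import *
st(); snap('scene','s14')
img=cv2.imread('pics/s14.png')[200:360,270:430]; cv2.imwrite('pics/s14c.png',cv2.resize(img,(600,600),interpolation=cv2.INTER_CUBIC))
```

```text
t 30.4 pos [639.72 202.42  58.02] rotdeg [-179.93    0.08   95.54] F [-4.17 -6.36  0.1 ] M [-1.19  1.01  0.1 ] gap 15.24 j [ 0.25  0.73  1.28 -0.    1.13  0.16]
```

View pics/s14c.png

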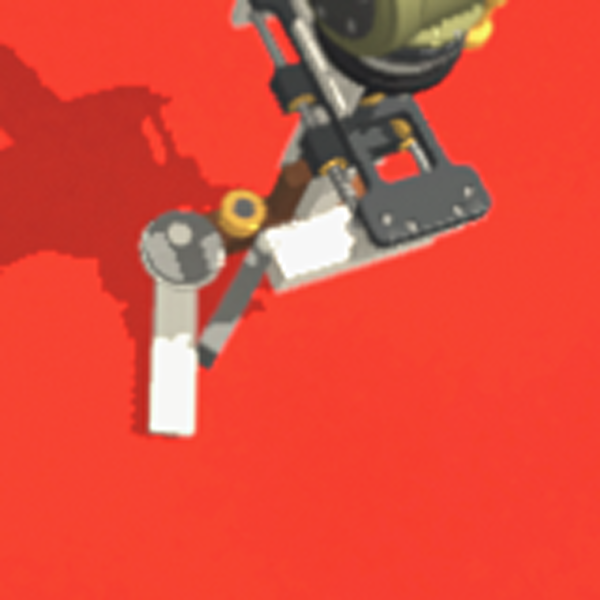

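Emit:
{"fn": "carry_out", "kwargs": {"deltas": [[[0.1, 0.02, -0.01], 0, 0], [[0.15, 0, 0], 0, 0], [[0.15, 0, 0], 0, 0], [[0.15, 0, 0], 0, 0], [[0.15, 0, 0], 0, 0], [[0.15, 0, 0], 0, 0], [[0.15, 0, 0], 0, 0], [[0.15, 0, 0], 0, 0], [[0.15, 0, 0], 0, 0], [[0.15, 0, 0], 0, 0], [[0.15, 0, 0], 0, 0], [[0.15, 0, 0], 0, 0], [[0.15, 0, 0], 0, 0], [[0.15, 0, 0], 0, 0], [[0.1, 0, 0], 0, 0], [[0, 0, 0], 0, 0], [[0, 0, 0], 0, 0]]}}

```text
clock: 31.87
eef_pos: [637.6, 223.6, 58.1]
eef_rot: [-3.14, 0.002, 1.667]
wrist_force: [-7.1, -8.1, 0.6]
finger_gap: 15.9
```

Run:
```python
from h import *
st(); snap('scene','s15')
img=cv2.imread('pics/s15.png')[200:360,270:430]; cv2.imwrite('pics/s15c.png',cv2.resize(img,(600,600),interpolation=cv2.INTER_CUBIC))
```

```text
t 31.87 pos [637.64 223.62  58.05] rotdeg [-179.88    0.1    95.54] F [-7.1  -8.08  0.57] M [-1.47  1.4   0.13] gap 15.89 j [ 0.28  0.74  1.26 -0.    1.14  0.19]
```

View pics/s15c.png

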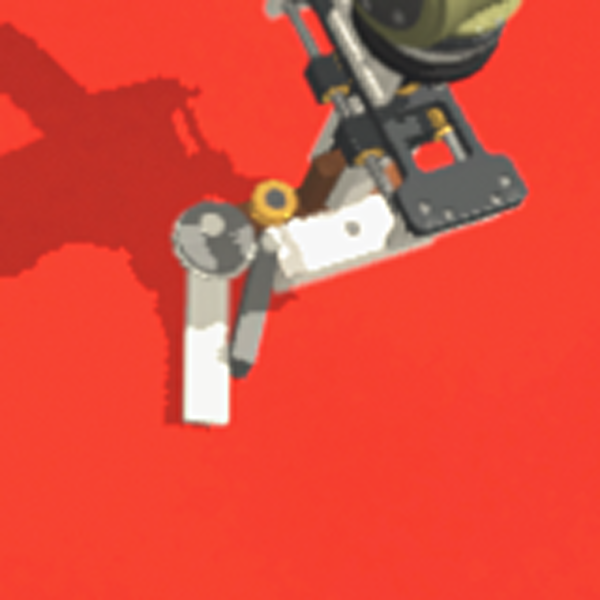

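Emit:
{"fn": "carry_out", "kwargs": {"deltas": [[[0.1, -0.01, 0], 0, 0], [[0.15, 0, 0], 0, 0], [[0.15, 0, 0], 0, 0], [[0.15, 0, 0], 0, 0], [[0.15, 0, 0], 0, 0], [[0.15, 0, 0], 0, 0], [[0.15, 0, 0], 0, 0], [[0.1, 0, 0], 0, 0], [[0, 0, 0], 0, 0], [[0, 0, 0], 0, 0]]}}

```text
clock: 32.75
eef_pos: [636.6, 234.7, 58.0]
eef_rot: [-3.14, 0.002, 1.667]
wrist_force: [-5.8, -6.4, 0.2]
finger_gap: 15.9
```

Run:
```python
from h import *
st()
```

```text
t 32.75 pos [636.55 234.68  58.05] rotdeg [-179.9     0.09   95.54] F [-5.8  -6.4   0.17] M [-1.33  1.27  0.05] gap 15.88 j [ 0.3   0.75  1.25 -0.    1.14  0.2 ]
```

Emit:
{"fn": "carry_out", "kwargs": {"deltas": [[[0.08, 0, 0], 0, 0], [[0.08, 0, 0], 0, 0], [[0.08, 0, 0], 0, 0], [[0.08, 0, 0], 0, 0], [[0.08, 0, 0], 0, 0], [[0.08, 0, 0], 0, 0], [[0, 0, 0], 0, 0], [[0, 0, 0], 0, 0]]}}

```text
clock: 33.42
eef_pos: [636.1, 239.3, 58.1]
eef_rot: [-3.14, 0.002, 1.667]
wrist_force: [-5.7, -8.0, 1.1]
finger_gap: 16.1
```

Run:
```python
from h import *
st(); snap('scene','s16')
img=cv2.imread('pics/s16.png')[225:325,300:400]; cv2.imwrite('pics/s16c.png',cv2.resize(img,(600,600),interpolation=cv2.INTER_CUBIC))
```

```text
t 33.42 pos [636.1  239.33  58.07] rotdeg [-179.9     0.11   95.53] F [-5.67 -8.05  1.1 ] M [-1.47  1.31  0.1 ] gap 16.08 j [ 0.31  0.75  1.25 -0.    1.14  0.21]
```

View pics/s16c.png

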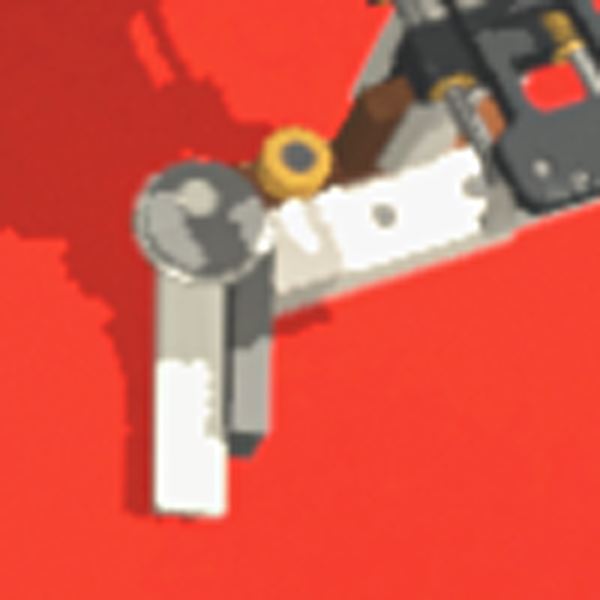

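Emit:
{"fn": "carry_out", "kwargs": {"deltas": [[[0.05, 0, -0.01], 0, 0], [[0.05, 0, 0], 0, 0], [[0.05, 0, 0], 0, 0], [[0, 0, 0], 0, 0], [[0, 0, 0], 0, 0]]}}

```text
clock: 33.88
eef_pos: [635.9, 240.9, 58.1]
eef_rot: [-3.14, 0.002, 1.667]
wrist_force: [-4.8, -6.4, 0.5]
finger_gap: 15.8
```

Run:
```python
from h import *
st()
```

```text
t 33.88 pos [635.94 240.9   58.06] rotdeg [-179.9     0.1    95.54] F [-4.79 -6.42  0.51] M [-1.39  1.21  0.06] gap 15.84 j [ 0.31  0.75  1.25 -0.    1.14  0.21]
```

Emit:
{"fn": "carry_out", "kwargs": {"deltas": [[[0.04, 0, 0], 0, 0], [[0.04, 0, 0], 0, 0], [[0, 0, 0], 0, 0], [[0, 0, 0], 0, 0]]}}

```text
clock: 34.22
eef_pos: [635.8, 241.7, 58.0]
eef_rot: [-3.14, 0.002, 1.667]
wrist_force: [-5.6, -7.8, 1.0]
finger_gap: 15.9
```

Run:
```python
from h import *
st()
```

```text
t 34.22 pos [635.85 241.65  58.02] rotdeg [-179.89    0.1    95.54] F [-5.55 -7.77  1.04] M [-1.4   1.24  0.06] gap 15.94 j [ 0.31  0.75  1.25 -0.    1.14  0.21]
```

Emit:
{"fn": "carry_out", "kwargs": {"deltas": [[[0.04, 0, -0.01], 0, 0], [[0.04, 0, 0], 0, 0], [[0, 0, 0], 0, 0], [[0, 0, 0], 0, 0]]}}

```text
clock: 34.55
eef_pos: [635.8, 242.6, 58.0]
eef_rot: [-3.14, 0.002, 1.667]
wrist_force: [-3.8, -6.5, 0.3]
finger_gap: 15.5
```

Run:
```python
from h import *
st()
```

```text
t 34.55 pos [635.78 242.58  58.04] rotdeg [-179.89    0.09   95.54] F [-3.76 -6.45  0.31] M [-1.18  1.11  0.09] gap 15.53 j [ 0.31  0.75  1.25 -0.    1.14  0.22]
```

Emit:
{"fn": "carry_out", "kwargs": {"deltas": [[[0.04, 0.01, 0], 0, 0], [[0.04, 0, 0], 0, 0], [[0, 0, 0], 0, 0], [[0, 0, 0], 0, 0]]}}

```text
clock: 34.88
eef_pos: [635.7, 243.2, 58.0]
eef_rot: [-3.139, 0.002, 1.667]
wrist_force: [-6.1, -6.9, -0.2]
finger_gap: 16.0
```

Run:
```python
from h import *
st(); snap('scene','s17')
img=cv2.imread('pics/s17.png')[225:325,300:400]; cv2.imwrite('pics/s17c.png',cv2.resize(img,(600,600),interpolation=cv2.INTER_CUBIC))
```

```text
t 34.88 pos [635.71 243.2   58.05] rotdeg [-179.87    0.11   95.54] F [-6.14 -6.94 -0.19] M [-1.44  1.32  0.06] gap 16.0 j [ 0.31  0.75  1.25 -0.    1.14  0.22]
```

View pics/s17c.png

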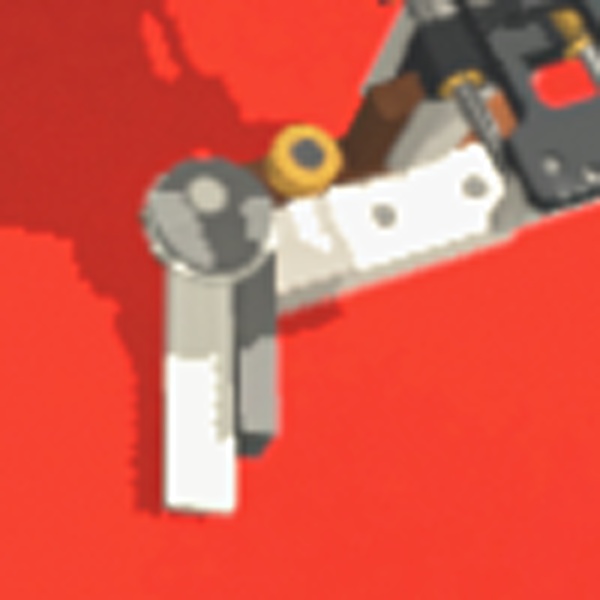

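Emit:
{"fn": "carry_out", "kwargs": {"deltas": [[[0.04, 0, 0], 0, 0], [[0.04, 0, 0], 0, 0], [[0, 0, 0], 0, 0], [[0, 0, 0], 0, 0]]}}

```text
clock: 35.27
eef_pos: [635.7, 243.7, 58.1]
eef_rot: [-3.139, 0.002, 1.667]
wrist_force: [-6.3, -10.1, 0.7]
finger_gap: 15.7
```

Run:
```python
from h import *
st()
```

```text
t 35.27 pos [635.67 243.66  58.07] rotdeg [-179.87    0.13   95.53] F [ -6.3  -10.1    0.66] M [-1.77  1.31  0.05] gap 15.72 j [ 0.31  0.75  1.25 -0.    1.14  0.22]
```

Emit:
{"fn": "carry_out", "kwargs": {"deltas": [[[0.03, 0, 0], 0, 0], [[0, 0, 0], 0, 0], [[0, 0, 0], 0, 0]]}}

```text
clock: 35.52
eef_pos: [635.7, 243.7, 58.1]
eef_rot: [-3.139, 0.003, 1.667]
wrist_force: [-5.8, -12.5, 1.5]
finger_gap: 15.3
```

Run:
```python
from h import *
st(); snap('wrist','w18'); st()
```

```text
t 35.52 pos [635.68 243.7   58.09] rotdeg [-179.86    0.15   95.52] F [ -5.81 -12.48   1.46] M [-2.04  1.39  0.04] gap 15.35 j [ 0.31  0.75  1.25 -0.    1.14  0.22]
t 35.57 pos [635.67 243.75  58.08] rotdeg [-179.86    0.15   95.52] F [ -6.03 -11.1    0.85] M [-2.06  1.37  0.09] gap 15.63 j [ 0.31  0.75  1.25 -0.    1.14  0.22]
```

View pics/w18.png

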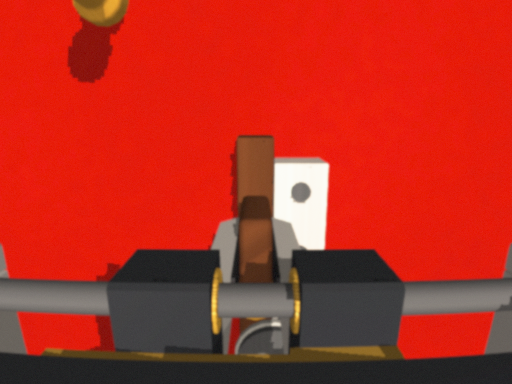

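Emit:
{"fn": "carry_out", "kwargs": {"deltas": [[[0, 0, 0], 0, 0], [[0, 0, 0], 0, 0], [[0, 0, 0], 0, 0], [[0, 0, 0], 0, 0], [[0, 0, 0], 0, 0], [[0, 0, 0], 0, 0], [[-0.03, 0, 0], 0, 0], [[0, 0, 0], 0, 0], [[0, 0, 0], 0, 0.4], [[0, 0, 0], 0, 0.4], [[0, 0, 0], 0, 0.4], [[0, 0, 0], 0, 0.4], [[0, 0, 0], 0, 0.4], [[0, 0, 0], 0, 0.4]]}}

```text
clock: 36.73
eef_pos: [636.1, 245.4, 58.9]
eef_rot: [3.141, -0.0, 1.668]
wrist_force: [-0.0, 0.3, -0.7]
finger_gap: 37.5
```

Run:
```python
from h import *
st()
```

```text
t 36.73 pos [636.13 245.36  58.93] rotdeg [179.98  -0.01  95.56] F [-0.02  0.31 -0.7 ] M [-0.08  0.08 -0.04] gap 37.48 j [ 0.31  0.75  1.24 -0.    1.14  0.22]
```

Emit:
{"fn": "carry_out", "kwargs": {"deltas": [[[0, 0, -0.8], 0, 0.4], [[0, 0, -2.0], 0, 0.4], [[0, 0, -2.5], 0, 0.4], [[-2.0, 0, -2.0], 0, 0.4], [[-3.5, 0, -1.3], 0, 0.4], [[-3.5, 0, 0], 0, 0.4], [[-3.5, 0, 0], 0, 0.4], [[-3.5, 0, 0], 0, 0.4], [[-2.5, 0, 0], 0, 0.4], [[-1.0, 0, 0], 0, 0.4], [[0, 0, 0], 0, 0.4], [[0, 0, 0], 0, 0.4], [[0, 0, 0], 0, 0.4]]}}

```text
clock: 37.82
eef_pos: [654.8, 52.7, 145.0]
eef_rot: [3.141, -0.0, 1.669]
wrist_force: [-0.0, 0.0, -0.5]
finger_gap: 37.6
```

Run:
```python
from h import *
st(); snap('wrist','w19'); st(); snap('scene','s19')
```

```text
t 37.82 pos [654.79  52.69 145.01] rotdeg [179.99  -0.01  95.62] F [-0.05  0.05 -0.54] M [-0.01  0.01 -0.03] gap 37.59 j [ 0.02  0.61  1.27  0.    1.26 -0.07]
t 37.87 pos [654.78  52.78 144.95] rotdeg [180.    -0.01  95.64] F [-0.2   0.24  0.26] M [-0.07  0.07 -0.  ] gap 37.48 j [ 0.02  0.61  1.27  0.    1.26 -0.07]
```

View pics/w19.png

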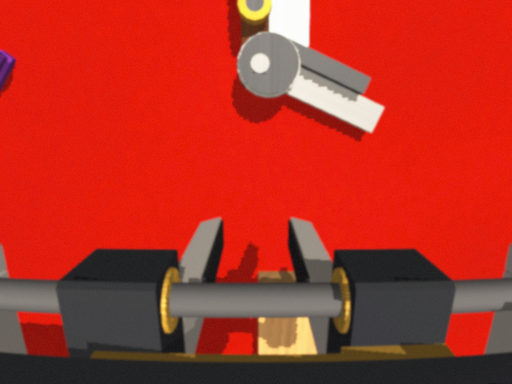

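View pics/s19.png

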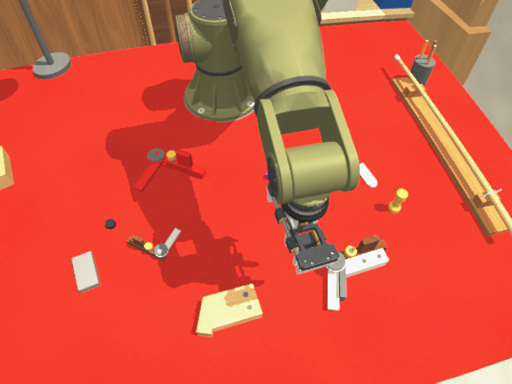

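Run:
```python
from h import *
P,p=world('w19'); z=P[...,2]; g=cv2.cvtColor(p,cv2.COLOR_RGB2HSV)
print('cap z',np.nanmedian(z[3:14,248:262]),'bench',np.nanmedian(z[180:200,250:350]))
def fit(pts,zp):
    W=onplane('w19',pts,zp)[:,:2].astype(np.float32); vx,vy,x0,y0=cv2.fitLine(W,cv2.DIST_HUBER,0,.01,.01).ravel()
    if vx<0: vx,vy=-vx,-vy
    t=(W-[x0,y0])@np.array([-vy,vx]); return np.array([x0,y0]),np.array([vx,vy]),float(np.degrees(np.arctan2(vy,vx))),float(t.std())
bench=(g[...,1]>150)&((g[...,0]<8)|(g[...,0]>172))
lo=[]
for uu in range(305,366):
    k=np.nonzero((z[60:150,uu]>9)&(z[60:150,uu]<24)&(g[60:150,uu,1]<70)&(g[60:150,uu,2]>150))[0]
    if len(k): lo.append((uu,60+k.max()+.5))
L=fit(lo,18); print('blade outer',L)
# fence upper (back) edge and lower face edge via grey + z>24
up=[];dn=[]
for uu in range(308,362):
    k=np.nonzero((z[20:110,uu]>24.5)&(z[20:110,uu]<34))[0]
    if len(k): up.append((uu,20+k.min()-.5)); dn.append((uu,20+k.max()+.5))
U=fit(up,30); D=fit(dn,30); print('fence back',U,'face',D)
n=np.array([-L[1][1],L[1][0]]); print('face->outer',(D[0]-L[0])@n,'back->outer',(U[0]-L[0])@n,'(expect 24, 38)')
img=cv2.imread('pics/w19.png')[0:150,220:400]; cv2.imwrite('pics/w19c.png',cv2.resize(img,(720,600),interpolation=cv2.INTER_CUBIC))
```

```text
cap z 42.41440711032641 bench -1.2531632366929557
blade outer (array([716.54, 125.9 ], dtype=float32), array([ 0.95, -0.3 ], dtype=float32), -17.708250045776367, 0.23578521609306335)
fence back (array([713.29, 167.43], dtype=float32), array([ 0.95, -0.31], dtype=float32), -18.302284240722656, 2.5132291316986084) face (array([709.23, 153.3 ], dtype=float32), array([ 0.95, -0.32], dtype=float32), -18.55802345275879, 0.24595478177070618)
face->outer 23.878248 back->outer 38.57246 (expect 24, 38)
```

View pics/w19c.png

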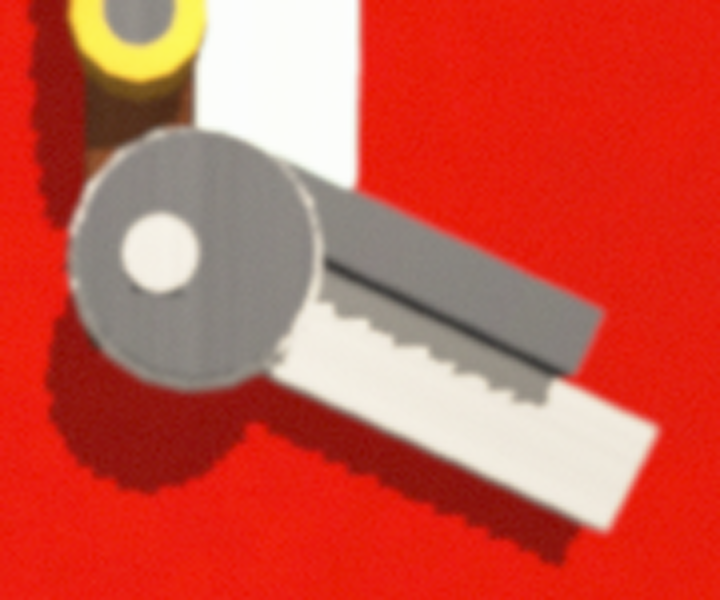

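Run:
```python
from h import *
def fit(f,pts,zp):
    W=onplane(f,pts,zp)[:,:2].astype(np.float32); vx,vy,x0,y0=cv2.fitLine(W,cv2.DIST_HUBER,0,.01,.01).ravel()
    if vx<0: vx,vy=-vx,-vy
    t=(W-[x0,y0])@np.array([-vy,vx]); return np.array([x0,y0]),np.array([vx,vy]),round(float(np.degrees(np.arctan2(vy,vx))),2),round(float(t.std()),2)
for f in ['w10','w19']:
    p=np.load('pics/'+f+'.npz')['p']; g=cv2.GaussianBlur(p,(0,0),0.7).astype(float); lum=g.mean(2); red=g[...,0]-g[...,1]
    # predicted line band: near (302,66)-(362,94)
    pts=[];bo=[];bk=[]
    for u in range(308,358):
        c=66+(u-302)*0.467
        r=np.arange(int(c)-6,int(c)+7); d=lum[r+1,u]-lum[r-1,u]; k=np.argmin(d); 
        if 0<k<len(d)-1:
            a,b,cc=d[k-1],d[k],d[k+1]; pts.append((u,r[k]+0.5*(a-cc)/(a-2*b+cc)))
        c=97+(u-297)*0.469; r=np.arange(int(c)-8,int(c)+9); d=red[r+1,u]-red[r-1,u]; k=np.argmax(d)
        if 0<k<len(d)-1:
            a,b,cc=d[k-1],d[k],d[k+1]; bo.append((u,r[k]+0.5*(a-cc)/(a-2*b+cc)))
    F=fit(f,pts,30);B=fit(f,bo,18); n=np.array([-B[1][1],B[1][0]])
    print(f,'face',F,'blade',B,'diff',F[2]-B[2],'dist',(F[0]-B[0])@n)
```

```text
w10 face (array([ 734.5 , -164.23], dtype=float32), array([ 0.95, -0.3 ], dtype=float32), -17.65, 0.19) blade (array([ 735.08, -190.96], dtype=float32), array([ 0.95, -0.31], dtype=float32), -17.89, 0.05) diff 0.240000000000002 dist 25.259361
w19 face (array([713.5 , 152.75], dtype=float32), array([ 0.95, -0.31], dtype=float32), -17.92, 0.04) blade (array([715.79, 125.3 ], dtype=float32), array([ 0.95, -0.31], dtype=float32), -18.06, 0.06) diff 0.13999999999999702 dist 25.388226
```

Run:
```python
from h import *
st(); print(workorder.sign_off())
```

```text
t 37.92 pos [654.8   52.72 144.91] rotdeg [180.    -0.01  95.65] F [-0.45 -0.25 -0.53] M [-0.01 -0.01 -0.01] gap 37.29 j [ 0.02  0.61  1.27  0.    1.26 -0.07]
the job is handed in; nothing more can be done
None
```

The job is done and was handed in at 37.9 s: the mitre angle is copied from the rail to the jig, and the bevel lies flat and locked against the jig. No verdict is reported on hand-in.

- **At the rail:** I slid the stock flush along the rail's straight edge until the blade met a hard stop on the mitred end, then paused and let go. The readings I took there were at most about 10 N. I then pressed the lock cap; it bottomed out 10 mm down at about 22 N.
- **At the jig:** I slid the locked bevel along the straight-edge the same way until the blade had swung the fence and come to a hard stop, at no more than 12.5 N in any reading. I paused, let go and backed off.

**Last checks in the images:**

| Check | Rail | Jig |
|---|---|---|
| Blade against the face | 0.24° from parallel | 0.14° from parallel |
| Blade outer edge to the face (blade is 24 mm wide) | 25.3 mm | 25.4 mm |
| Direction of the face (facing / fence) | -17.65° | -17.92° |

- The fence and the facing therefore agree to about 0.3°, which is near what the images can resolve.
- The lock cap reads about 44 mm above the bench, so it is still fully down. Nothing else on the bench looks moved in the last scene picture.
- **Disagreements:** a first, coarser depth-based fit put the fence at -18.6°. I trusted the sharper image-edge fit in the table. The same coarse method gave blade-to-face distances of 24.0 mm at the rail and 23.9 mm at the jig. Before contact, the wrist camera placed the rail's straight edge about 1.8 mm off, so I set the final seating by contact force instead.

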